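# Load a label cassette and snap the label maker's cover shut

### The job

Load the label cassette into the label maker: set it in the open bay with its yellow stripe towards the catch side and press it down until it is fully home. Then swing the cover shut and press its free edge down until the spring catch clicks and it stays shut. Press firmly but feel your way: never push on the machine or its cover with more than about 15 N, and leave the things around it where they are.

Things in the scene. Friction and masses are not known exactly. Their poses are not given: they have to be found in the camera images.
- label_maker: Desk label maker, fixed: dark base with sloping keypad and screen on the robot's side, light grey deck behind. 160 mm (x) by 134 mm (y), deck 36 mm high, 66 mm with the cover shut. Origin: centre of its underside on the worktop; x runs from keypad to rear, y to its left (hinge side), z up. Turned at most 0.25 rad.
- bay_floor (a point): Centre of the floor of the open cassette bay, 16 mm above the worktop, 30 mm behind the machine's centre; axes as the machine's. The bay is 80 mm (x) by 64 mm (y), 20 mm deep, its rim level with the deck.
- clip_rear (a joint): White spring clip in the middle of the bay's rear wall, its twin in the front wall; value in m, 0 free, up to 0.004 as it is pushed back. The cassette stops on the clips about 10 mm above home; a downward push of about 4 to 8 N takes it past them, then they snap over its shoulders.
- spindle (a point): Top of the 9 mm tape spindle in the bay, 11 mm above the bay's floor, 16 mm (x) and 6 mm (y) from the bay's centre. It enters the recess in the cassette's underside, which fits only with the cassette's axes along the bay's (yellow stripe on the catch side).
- cassette_grip (a point): Centre of the blue grip rib on the loose label cassette, 30 mm above its underside; axes as the cassette's. The rib stands in the middle of the shell: 12 mm thick (x), 36 mm long (y), 20 mm tall (20 to 40 mm above the underside).
- cassette_base (a point): Centre of the cassette's underside; meets bay_floor when home. Off-white shell 76 mm (x) by 60 mm (y) by 20 mm, 4 mm narrower at the foot, 60 to 120 g; 2 mm play on each side in the bay. A yellow stripe runs on top along its -y edge. It starts upright on the worktop, to the right of the machine, turned at most 0.6 rad.
- cover (a joint): Angle of the cover, a light grey tray (96 mm along x, 126 mm from hinge to free edge, 26 mm high, 60 g) with a clear window, hinged at the machine's left edge. It opens up and to the left; shut is 0 (within 0.026, as the catch is set), 1.9 its stop, it starts at 1.55 to 1.8. Stiff hinge: stays where put, about 1 N at the edge moves it. Unpressed it stops on the catch, about 0.11 rad above shut.
- cover_hinge (a point): Point on the hinge line of the cover (along the machine's x, at the left edge of the deck, 38 mm above the worktop), in line with the bay's middle; axes turn with the cover. A cassette that stands proud holds the cover up by its rib.
- cover_edge (a point): Where to press: ribbed thumb patch outside on the cover at its free edge, 117 mm from the hinge line along the cover's -y and 27.5 mm along its z (outward normal); in line with the bay's middle and the catch. When shut, about 65 mm above the worktop and 57 mm right of the bay's middle; up to 3 mm higher or lower, as the catch is set.
- catch (a joint): Travel in m of the orange spring catch in the right deck's slot: 0 at rest, pushed out up to 3 mm by the lip of the cover's tongue, back to 0 at the click. The lip goes down 9 mm of bevel, sticking and slipping, against 4 to 10 N on the thumb patch; 1 mm after it gives way the cover meets a hard rest. Catch and rest are set up to 3 mm higher or lower together (not measured): feel for them.
- marker_black: Black-and-white marker lying left of the machine, 132 mm long, 17 mm thick, a bystander.
- sticky_notes: Pad of yellow sticky notes, 50 x 50 x 24 mm, a bystander; origin at the centre of its underside.
- label_roll: White roll of labels, 44 mm across, 30 mm tall, standing behind the machine, a bystander; origin at the centre of its underside.
- ballpen: Red ball pen, 145 mm long, lying on the worktop at the right, a bystander.

How it is judged:
By the outcome, as a careful person would: the job done as asked, in the order asked, and still so for the second after the job is handed in, with the robot touching nothing.
It also fails if it takes over 67 s, if anything falls off the work surface, if the arm or the gripper's body presses on something with over 40 N, if the wrist force passes 120 N, or if a joint passes its speed limit or range.

### The arm

A 6-joint arm with a two-finger parallel gripper is mounted at the origin on a cart in front of the work surface, level with it; the furniture and walls round the work are solid. World frame = base frame: x ahead of the robot, y to its left, z up, the work surface at z = 0. Lengths are in m, angles in rad, forces in N, time in s.
With the tool pointing down it reaches from about 0.425 to 0.95 m from the base axis. Payload 3.5 kg.
Tool frame: the origin (TCP) lies at the very end of the fingers, on their centre line; the grasp point (between the pads) lies 19 mm behind it (arm.tcp_to_grasp is the distance from the TCP to the grasp point, in m); y points along the fingers, x is the direction in which the jaws open and shut, and the axes are right-handed (so a half turn about y gives the same grasp; the last joint's range is limited). The gripper opens to 85 mm and grips with 20 to 120 N. Pads are 22 mm wide; open, the fingers measure 114 mm over their backs; the gripper's body (76 mm by 85 mm) begins 54 mm behind the grasp point. The pads swing forward as they close: fully open they stand 13 mm farther back than shut.
Start: joints at [-1.481, 0.286, 1.577, -0, 1.279, -0.15], TCP at [0.16, -0.656, 0.208] pointing down, gripper open.
Joint ranges: [-2.77, 2.77], [-0.9, 2.22], [0.21, 2.48], [-1.53, 4.67], [0.24, 2.81], [-2.84, 2.84]. Speed limits (rad/s): [2.79, 2.79, 3.14, 3.14, 3.14, 3.14].

### API

Orientations are given as a rotation vector (axis times angle).
In Python, from station import arm gives the robot as it stands.
- The arm moves only by the shell command python3 -m jog 'ROWS' [FORCE]. ROWS is a JSON object of lists of equal length, an entry for each row: "slide": the shift along the tool's x, y, z each as a share of 12 cm, from -1 to 1, a list of three; "turn": the turn about the tool's y as a share of 45 degrees, from -1 to 1; "gripper": the closure in counts, from 0 (fully open) to 255 (shut). In form: {"slide": [[dx, dy, dz], ...], "turn": [turn, ...], "gripper": [gripper, ...]}. A call has 1 to 5 rows; each row shifts and turns the commanded pose from where the row before left it, along the tool's axes as they then stand; what a row does not reach is not made up. A row lasts 1/12 s, in which the tool goes at most 41.7 mm and 7.16 degrees, less where a joint would pass 70% of its speed; a pose out of reach is approached as far as the arm can. A call with a number of a shift or a turn outside -1 to 1 is refused whole. A call with a gripper value outside its range is refused whole. The fingers move at their own pace and stop on an object; FORCE is the grip in N (left out, the last holds). Time passes only in rows, so rows that do not move let the fingers close. It gives the time, the measured TCP pose, the force and the opening at its end, in the units of the state.
- arm.get_obs(): the state, without advancing time (a new reading comes with each control period).
- arm.grab_frame(name): name is "scene" or "top"; returns the picture (384x512x3 uint8, blue, green, red); there is no depth.
- arm.camera_params(name): a dict with "fx", "fy", "cx", "cy" (pixels), "k1" (the pictures are not rectified: a ray, as slopes to the right and down, at radius r is drawn at 1 + k1 r^2 times it, then the intrinsics apply), "R" (3x3) and "t" (3): a world point X has camera coordinates R X + t. Camera axes: x right, y down, z forward; pixel columns grow to the right and rows downward; lengths in m; the calibration is good to about 2 mm. A picture is of the moment at which its call begins. camera_params takes no time and is no camera call.
- arm.close_job(): hands the job in, once; it reports no verdict.
The state is a dict: "time_s": time; "joints": joint angles; "dq": joint speeds; "tau": joint torques, N m; "tcp_pos": TCP position; "orientation": TCP orientation; "ft_force": force on the tool from outside, world axes, zero at the start; "moment": the same for the moment, N m; "opening": opening from 0.0 (shut) to 1.0 (fully open).
Only numpy, scipy, OpenCV 4.12 (cv2) and the standard library are available. Lean on these libraries where they do the work, as an engineer would, in place of code of your own. Each camera call takes 0.05 s, during which the arm holds its last target.

## Working session

There is one attempt and no reset: what is moved stays moved. The work goes in short steps, Python scripts to look and compute and a shell command to move; the robot and the scene stay as the last step left them, time stands still between calls to the robot, and variables do not carry over. Pictures are saved under pics/ and viewed, and the job is handed in when it is done.

```bash
ls; mkdir -p pics
python3 - <<'E'
from station import arm
import cv2
for n in("scene","top"):
    cv2.imwrite(f"pics/{n}0.png",arm.grab_frame(n)); print(n,arm.camera_params(n))
print(arm.get_obs(),arm.tcp_to_grasp)
E
```

```text
pics
scene {'fx': 436.79151072174886, 'fy': 436.79151072174886, 'cx': 257.95605390305747, 'cy': 194.34625607219587, 'k1': -0.10990658335412899, 'R': array([[-0.78003861, -0.62541105, -0.02001934],
       [-0.41622924,  0.54249576, -0.72969279],
       [ 0.46721835, -0.56085592, -0.68348201]]), 't': array([0.49190753, 0.22455893, 1.02005049])}
top {'fx': 405.84902543159086, 'fy': 405.84902543159086, 'cx': 250.97158163752474, 'cy': 189.7519369513259, 'k1': -0.09137982825417544, 'R': array([[-0.00217098, -0.9999969 ,  0.00121883],
       [-0.9962392 ,  0.00205724, -0.08662114],
       [ 0.08661837, -0.0014023 , -0.99624058]]), 't': array([0.103862  , 0.55445145, 1.27813471])}
{'time_s': 0.1, 'joints': array([-1.48099595e+00,  2.87089210e-01,  1.57804700e+00, -1.79474440e-05,
        1.27862210e+00, -1.49988767e-01]), 'dq': array([-0.00144208, -0.00255002, -0.00333546,  0.00107417,  0.00105048,
        0.00059988]), 'tau': array([ 5.60079588e-04, -4.07296836e+01, -2.93700403e+01, -1.61558196e-04,
        3.41042003e-03,  1.89905427e-05]), 'tcp_pos': array([ 0.16028305, -0.65501865,  0.2069686 ]), 'orientation': array([-1.31151993,  1.03176149, -1.02926289]), 'ft_force': array([-0.15861367,  0.17926572, -0.14084219]), 'moment': array([ 0.02865249, -0.00780556,  0.01148555]), 'opening': 1.0016252355532445} 0.0187
```

View pics/scene0.png

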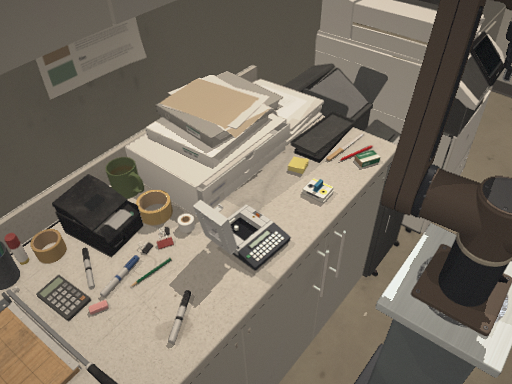

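View pics/top0.png

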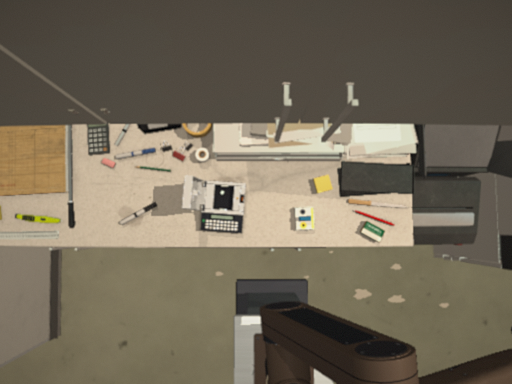

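The scene picture shows the machine around (250,235) with the cover open to its left and the cassette at (319,189). In the top picture the machine is at (222,205), the cassette at (304,218) and the sticky notes at (323,184). Next I'll enlarge these areas.

Run:
```python
import cv2,numpy as np
t=cv2.imread("pics/top0.png");s=cv2.imread("pics/scene0.png")
cv2.imwrite("pics/topc.png",cv2.resize(t[165:245,170:330],None,fx=5,fy=5,interpolation=cv2.INTER_CUBIC))
cv2.imwrite("pics/scenec.png",cv2.resize(s[150:280,185:345],None,fx=4.5,fy=4.5,interpolation=cv2.INTER_CUBIC))
```

```text
(no output)
```

View pics/topc.png

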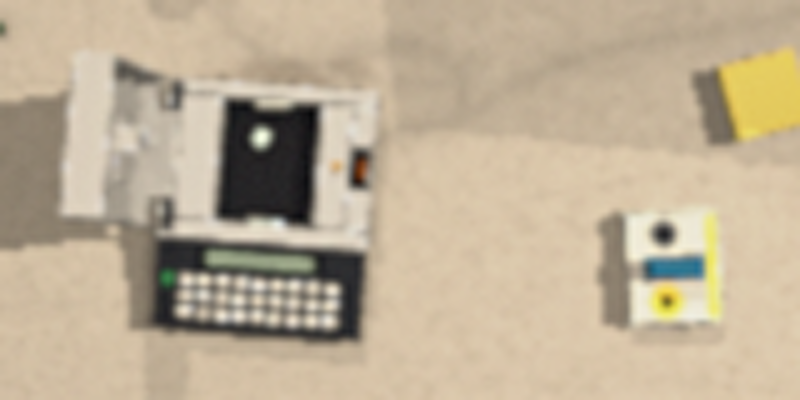

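View pics/scenec.png

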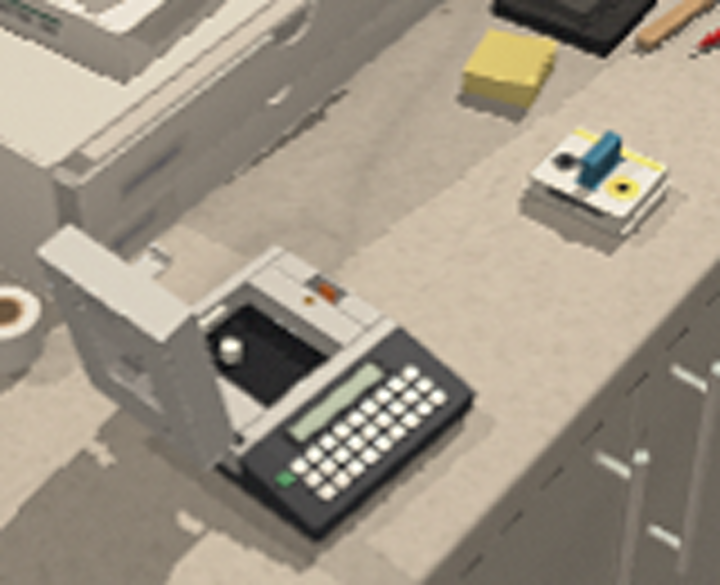

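```bash
cat > h.py <<'E'
import cv2,numpy as np
from station import arm
P={n:arm.camera_params(n) for n in("scene","top")}
def rays(n,uv):
    p=P[n];K=np.array([[p['fx'],0,p['cx']],[0,p['fy'],p['cy']],[0,0,1]])
    u=cv2.undistortPoints(np.array(uv,float).reshape(-1,1,2),K,np.array([p['k1'],0,0,0,0]))[:,0]
    d=np.c_[u,np.ones(len(u))]@p['R']; return -p['R'].T@p['t'],d/np.linalg.norm(d,axis=1)[:,None]
def onz(n,uv,z):
    c,d=rays(n,uv); return c+d*((z-c[2])/d[:,2])[:,None]
def tri(a,b):
    A=[];B=[]
    for n,uv in(("scene",a),("top",b)):
        c,d=rays(n,[uv]);M=np.eye(3)-np.outer(d[0],d[0]);A.append(M);B.append(M@c)
    X=np.linalg.lstsq(np.vstack(A),np.hstack(B),rcond=None)[0]
    return X
def proj(n,X):
    p=P[n];K=np.array([[p['fx'],0,p['cx']],[0,p['fy'],p['cy']],[0,0,1]])
    return cv2.projectPoints(np.array(X,float).reshape(-1,1,3),cv2.Rodrigues(p['R'])[0],p['t'],K,np.array([p['k1'],0,0,0,0]))[0][:,0]
def blobs(img,f,box,amin=3):
    x0,y0,x1,y1=box;k=4
    c=cv2.resize(img[y0:y1,x0:x1],None,fx=k,fy=k,interpolation=cv2.INTER_CUBIC)
    m=f(c,cv2.cvtColor(c,cv2.COLOR_BGR2HSV)).astype(np.uint8)
    cs,_=cv2.findContours(m,cv2.RETR_EXTERNAL,cv2.CHAIN_APPROX_NONE);o=[]
    for q in cs:
        if cv2.contourArea(q)<amin*k*k: continue
        q=(q[:,0]+.5)/k-.5+[x0,y0]
        M=cv2.moments(q.astype(np.float32));o.append((M['m00'],(M['m10']/M['m00'],M['m01']/M['m00']),q))
    return sorted(o,key=lambda t:-t[0])
E
python3 - <<'E'
from h import *
np.set_printoptions(precision=4,suppress=True)
t=cv2.imread("pics/top0.png");s=cv2.imread("pics/scene0.png")
for n in P: print(n,"cam",-P[n]['R'].T@P[n]['t'])
blue=lambda c,h:(h[...,0]>90)&(h[...,0]<120)&(h[...,1]>110)&(h[...,2]>60)
dark=lambda c,h:(h[...,2]<110)
def rect(q):
    r=cv2.minAreaRect(q[:,:2].astype(np.float32));return r[0],r[1],np.degrees(0)+r[2]
# bay
for a,c,q in blobs(t,dark,(205,180,240,212),20)[:3]:
    w=onz('top',q,.036);print('bay top',a,c,rect(w))
for a,c,q in blobs(t,dark,(195,205,250,240),20)[:3]:
    w=onz('top',q,.02);print('keypad',a,rect(w))
orange=lambda c,h:(h[...,0]<14)&(h[...,1]>140)
tb=blobs(t,orange,(230,190,250,205),1);sb=blobs(s,orange,(245,205,270,222),1)
print('catch',[(b[0],b[1]) for b in tb],[(b[0],b[1]) for b in sb]); print(tri(sb[0][1],tb[0][1]))
white=lambda c,h:(h[...,2]>150)&(h[...,1]<60)
tb=blobs(t,white,(216,187,228,198),1);sb=blobs(s,white,(228,218,242,236),1)
print([(b[0],b[1]) for b in tb],[(b[0],b[1]) for b in sb])
tb=blobs(t,blue,(285,200,325,235));sb=blobs(s,blue,(300,170,345,205))
for b in tb: print('rib top',b[0],b[1],rect(onz('top',b[2],.04)))
for b in sb: print('rib scene',b[0],b[1])
print(tri(sb[0][1],tb[0][1]))
shell=lambda c,h:((h[...,2]>190)&(h[...,1]<50))|((h[...,0]>22)&(h[...,0]<38)&(h[...,1]>120)&(h[...,2]>150))|blue(c,h)
for b in blobs(t,shell,(285,200,325,235),20): print('shell',b[0],rect(onz('top',b[2],.02)),onz('top',[b[1]],.02))
E
```

```text
scene cam [0.0006 0.7579 0.8709]
top cam [0.4419 0.1045 1.3212]
bay top 423.21875 (223.16988173472149, 197.05407159910408) ((0.5308277606964111, 0.19095966219902039), (0.060517143458127975, 0.07697256654500961), np.float64(85.62653350830078))
keypad 748.40625 ((0.4496724009513855, 0.20003479719161987), (0.13653352856636047, 0.0588371604681015), np.float64(85.87836456298828))
keypad 70.84375 ((0.49926942586898804, 0.1941751390695572), (0.061801727861166, 0.01604367047548294), np.float64(89.89788055419922))
catch [(6.40625, (241.48028455284552, 198.44247967479672))] [(6.5625, (257.2440476190476, 214.46190476190475))]
[0.526  0.1328 0.0326]
[(9.125, (221.7796803652968, 192.03139269406392))] [(18.9375, (230.84680968096808, 219.50522552255225)), (10.34375, (235.76397280966768, 226.55727593152062)), (4.5, (234.06307870370367, 234.54513888888889))]
rib top 26.125 (304.6212121212121, 218.16238038277513) ((0.4627830386161804, -0.0660988986492157), (0.009331274777650833, 0.03269121050834656), np.float64(1.8970577716827393))
rib scene 53.03125 (318.0365105087409, 185.27747495580437)
[ 0.4629 -0.068   0.0289]
shell 147.3125 ((0.4850137531757355, -0.0651431679725647), (0.03531994670629501, 0.05642146244645119), np.float64(3.994443893432617)) [[ 0.4864 -0.0624  0.02  ]]
shell 33.8125 ((0.44043639302253723, -0.0795421153306961), (0.029874438419938087, 0.02023114077746868), np.float64(4.704049110412598)) [[ 0.4398 -0.0809  0.02  ]]
shell 33.5 ((0.4407990872859955, -0.048320870846509933), (0.0327300950884819, 0.01615784876048565), np.float64(1.289839744567871)) [[ 0.4401 -0.0464  0.02  ]]
shell 26.125 ((0.4631092846393585, -0.0687621533870697), (0.009476953186094761, 0.033201515674591064), np.float64(1.8971285820007324)) [[ 0.4632 -0.0691  0.02  ]]
shell 24.625 ((0.4424910843372345, -0.06328016519546509), (0.017733249813318253, 0.018460547551512718), np.float64(52.45417785644531)) [[ 0.4424 -0.0634  0.02  ]]
```

Run:
```python
from h import *
np.set_printoptions(precision=4,suppress=True)
t=cv2.imread("pics/top0.png");s=cv2.imread("pics/scene0.png")
th=-.075;R2=np.array([[np.cos(th),-np.sin(th)],[np.sin(th),np.cos(th)]])
print('spindle top z27',onz('top',[(221.78,192.03)],.027), 'exp',np.array([.5308,.191])+R2@[.016,.006])
print('tri',tri((235.76,226.56),(221.78,192.03)), tri((230.85,219.5),(221.78,192.03)))
f=lambda c,h:(cv2.morphologyEx(((((h[...,2]>175)&(h[...,1]<55))|((h[...,0]>20)&(h[...,0]<40)&(h[...,1]>110)&(h[...,2]>150))|((h[...,0]>85)&(h[...,0]<125)&(h[...,1]>90)))).astype(np.uint8),cv2.MORPH_CLOSE,np.ones((13,13))))
for b in blobs(t,f,(285,200,325,235),20):
    r=cv2.minAreaRect(onz('top',b[2],.02)[:,:2].astype(np.float32));print('shell',r,b[1])
y=lambda c,h:(h[...,0]>20)&(h[...,0]<40)&(h[...,1]>90)&(h[...,2]>150)
for b in blobs(t,y,(308,200,320,235),4):
    w=onz('top',b[2],.02)[:,:2].astype(np.float32);print('stripe',cv2.minAreaRect(w),cv2.fitLine(w,1,0,.01,.01).ravel())
for b in blobs(s,lambda c,h:(h[...,0]>90)&(h[...,0]<120)&(h[...,1]>110),(300,170,345,205)): print(b[1])
from scipy.spatial.transform import Rotation as Q
print(Q.from_rotvec(arm.get_obs()['orientation']).as_matrix())
# white cover outline: top view outer free edge
w=lambda c,h:(h[...,2]>150)&(h[...,1]<40)
for b in blobs(t,w,(178,170,200,212),10): print('cover',b[0],b[1],b[2].min(0),b[2].max(0))
```

```text
spindle top z27 [[0.5473 0.1961 0.027 ]] exp [0.5472 0.1958]
tri [0.5475 0.1963 0.0252] [0.5508 0.1988 0.0515]
shell ((0.4671499729156494, -0.07730086892843246), (0.1123410314321518, 0.11147716641426086), 89.70409393310547) (309.97947350387017, 216.92228241942186)
shell ((0.42564672231674194, -0.01575760915875435), (0.022434409707784653, 0.027887290343642235), 89.7695083618164) (287.83743483593986, 231.47604262496165)
shell ((0.4615594446659088, -0.012501006945967674), (0.015238053165376186, 0.034415580332279205), 89.52659606933594) (286.40533126293997, 218.89104554865423)
stripe ((0.4648832678794861, -0.09249056875705719), (0.06259537488222122, 0.007165115792304277), 2.10772705078125) [ 0.9995  0.0331  0.4857 -0.0925]
(318.0596701795472, 185.2591237314598)
[[ 0.2375 -0.0002  0.9714]
 [-0.9714  0.0022  0.2375]
 [-0.0021 -1.      0.0003]]
cover 492.15625 (190.78198351218066, 193.5180037886003) [181.625 174.875] [199.375 209.625]
```

```bash
python3 -m jog '{"slide":[[0,0,0],[0,0,0],[0,0,0],[0,0,0],[0,0,0]],"turn":[-0.145,-0.145,-0.145,-0.145,-0.145],"gripper":[110,110,110,110,110]}' 60
python3 -m jog '{"slide":[[0,0,0],[0,0,0],[0,0,0],[0,0,0],[0,0,0]],"turn":[-0.145,-0.145,-0.145,-0.145,-0.145],"gripper":[110,110,110,110,110]}'
python3 -m jog '{"slide":[[0,0,0],[0,0,0],[0,0,0]],"turn":[-0.145,-0.145,0],"gripper":[110,110,110]}'
cat > tgt.py <<'E'
import sys,numpy as np
from station import arm
from scipy.spatial.transform import Rotation as Q
o=arm.get_obs();M=Q.from_rotvec(o['orientation']).as_matrix()
np.set_printoptions(precision=4,suppress=True)
print('t',round(o['time_s'],2),'tcp',o['tcp_pos'],'yaw x',np.degrees(np.arctan2(M[1,0],M[0,0])),'F',o['ft_force'],'open',round(o['opening'],3),'q',o['joints'])
if len(sys.argv)>3:
    X=np.array(list(map(float,sys.argv[1:4])));print('share',M.T@(X-o['tcp_pos'])/.12)
    if len(sys.argv)>4: print('turn',-((float(sys.argv[4])-np.degrees(np.arctan2(M[1,0],M[0,0]))+180)%360-180)/45)
E
python3 tgt.py .463 -.067 .10 2
```

```text
time_s: 0.52
tcp_pos: [0.1603, -0.6552, 0.2074]
orientation: [-1.487, 0.592, -0.59]
ft_force: [-0.0, -0.3, 0.6]
opening: 0.566
time_s: 0.93
tcp_pos: [0.1603, -0.6552, 0.2074]
orientation: [-1.564, 0.147, -0.146]
ft_force: [0.6, 0.6, 0.2]
opening: 0.571
time_s: 1.18
tcp_pos: [0.1603, -0.6552, 0.2074]
orientation: [-1.569, -0.029, 0.03]
ft_force: [0.4, -0.5, -0.1]
opening: 0.569
t 1.18 tcp [ 0.1603 -0.6552  0.2074] yaw x 2.1487456687572286 F [ 0.4101 -0.5367 -0.0585] open 0.569 q [-1.481   0.2868  1.5776 -0.      1.2786 -1.5185]
share [2.7045 0.9016 4.8028]
turn 0.0033054593057158855
```

```bash
for i in 1; do :; done
python3 -m jog '{"slide":[[0.135,0,0.24],[0.135,0,0.24],[0.135,0,0.24],[0.135,0,0.24],[0.135,0,0.24]],"turn":[0,0,0,0,0],"gripper":[110,110,110,110,110]}'
python3 -m jog '{"slide":[[0.135,0,0.24],[0.135,0,0.24],[0.135,0,0.24],[0.135,0,0.24],[0.135,0,0.24]],"turn":[0,0,0,0,0],"gripper":[110,110,110,110,110]}'
python3 -m jog '{"slide":[[0.135,0.05,0.24],[0.135,0.05,0.24],[0.135,0.05,0.24],[0.135,0.05,0.24],[0.135,0.05,0.24]],"turn":[0,0,0,0,0],"gripper":[110,110,110,110,110]}'
python3 -m jog '{"slide":[[0.135,0.12,0.24],[0.135,0.12,0.24],[0.135,0.12,0.24],[0.135,0.12,0.24],[0.135,0.12,0.24]],"turn":[0,0,0,0,0],"gripper":[110,110,110,110,110]}'
python3 -m jog '{"slide":[[0,0,0]],"turn":[0],"gripper":[110]}'
python3 tgt.py .463 -.067 .06 2
```

```text
time_s: 1.6
tcp_pos: [0.2365, -0.5072, 0.2077]
orientation: [-1.57, -0.025, 0.025]
ft_force: [0.7, 0.0, 0.4]
opening: 0.573
time_s: 2.02
tcp_pos: [0.3123, -0.3604, 0.208]
orientation: [-1.57, -0.025, 0.025]
ft_force: [-0.0, -0.4, 0.0]
opening: 0.569
time_s: 2.43
tcp_pos: [0.3881, -0.2136, 0.1779]
orientation: [-1.571, -0.025, 0.025]
ft_force: [1.9, -0.7, 0.5]
opening: 0.568
time_s: 2.85
tcp_pos: [0.464, -0.0668, 0.1056]
orientation: [-1.571, -0.026, 0.025]
ft_force: [0.4, 0.1, -0.1]
opening: 0.571
time_s: 2.93
tcp_pos: [0.4627, -0.0636, 0.103]
orientation: [-1.567, -0.026, 0.033]
ft_force: [-1.6, -0.3, -0.1]
opening: 0.568
t 2.93 tcp [ 0.4627 -0.0636  0.103 ] yaw x 2.1428651981732276 F [-1.5949 -0.3195 -0.1066] open 0.568 q [-0.3553 -0.0589  2.1596  0.0021  1.0468 -0.3938]
share [ 0.003   0.3583 -0.0302]
turn 0.003174782181627557
```

```bash
python3 -m jog '{"slide":[[0,0.1,-0.015],[0,0.1,-0.015],[0,0,0]],"turn":[0,0,0],"gripper":[110,110,110]}'
python3 - <<'E'
from h import *
t=arm.grab_frame("top");s=arm.grab_frame("scene")
cv2.imwrite("pics/a1.png",np.hstack([cv2.resize(t[190:240,270:340],(490,350),interpolation=2),cv2.resize(s[150:215,280:350],(300,279),interpolation=2)[:].copy() if 0 else cv2.resize(s[150:220,290:350],(300,350),interpolation=2)]))
E
python3 tgt.py .463 -.067 .022 2
```

```text
time_s: 3.18
tcp_pos: [0.462, -0.0717, 0.08]
orientation: [-1.569, -0.023, 0.03]
ft_force: [-0.1, 0.9, -0.4]
opening: 0.568
t 3.28 tcp [ 0.4633 -0.0723  0.0821] yaw x 1.9222608133829837 F [-0.5497  0.5346 -0.1262] open 0.574 q [-0.3717 -0.0247  2.1706 -0.0001  0.9968 -0.4052]
share [-0.0006  0.5007  0.0443]
turn -0.0017275374803779819
```

View pics/a1.png

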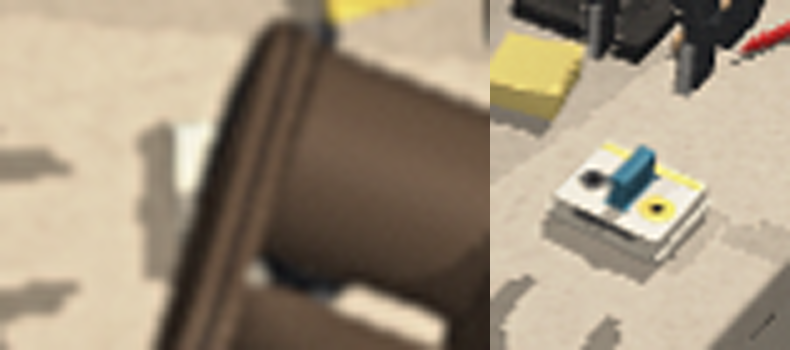

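The picture shows the fingers above the blue rib at about (330,168) in the scene view. I'll compare that with where the TCP should project.

Run:
```python
from h import *
print(proj('scene',[[.4633,-.0723,.0821],[.463+.025,-.0723,.085],[.463-.025,-.0723,.085],[.463,-.067,.03]]))
s=arm.grab_frame("scene");cv2.imwrite("pics/a2.png",cv2.resize(s[110:220,260:380],(720,660)[:2],interpolation=2)[:600])
```

```text
[[320.07604839 170.29234678]
 [312.77161982 166.07951822]
 [327.85111094 173.06537368]
 [317.78426675 185.16843674]]
```

View pics/a2.png

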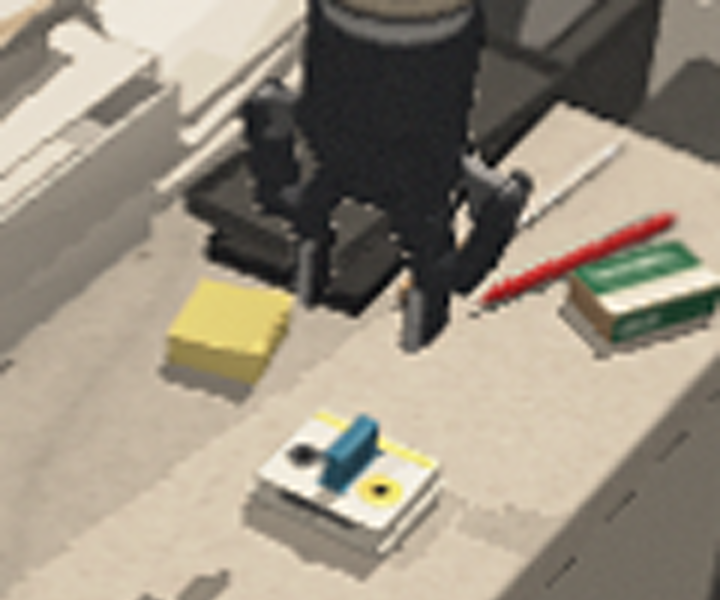

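```bash
python3 -m jog '{"slide":[[0,0.1,0.022],[0,0.1,0.022],[0,0.1,0],[0,0,0],[0,0,0]],"turn":[0,0,0,0,0],"gripper":[110,110,110,110,110]}'
python3 - <<'E'
from h import *
s=arm.grab_frame("scene");cv2.imwrite("pics/a3.png",cv2.resize(s[130:220,270:370],(700,630)[:2],interpolation=2)[:600])
E
python3 tgt.py .463 -.067 .022 2
```

```text
time_s: 3.75
tcp_pos: [0.4636, -0.0671, 0.0467]
orientation: [-1.571, -0.027, 0.027]
ft_force: [-0.2, -0.4, 0.5]
opening: 0.57
t 3.8 tcp [ 0.4642 -0.0673  0.0472] yaw x 1.9939040905413064 F [-0.4507 -0.2953  0.482 ] open 0.569 q [-0.3607  0.0335  2.1886 -0.      0.9181 -0.3955]
share [-0.0102  0.2104  0.0027]
turn -0.00013546465463794752
```

View pics/a3.png

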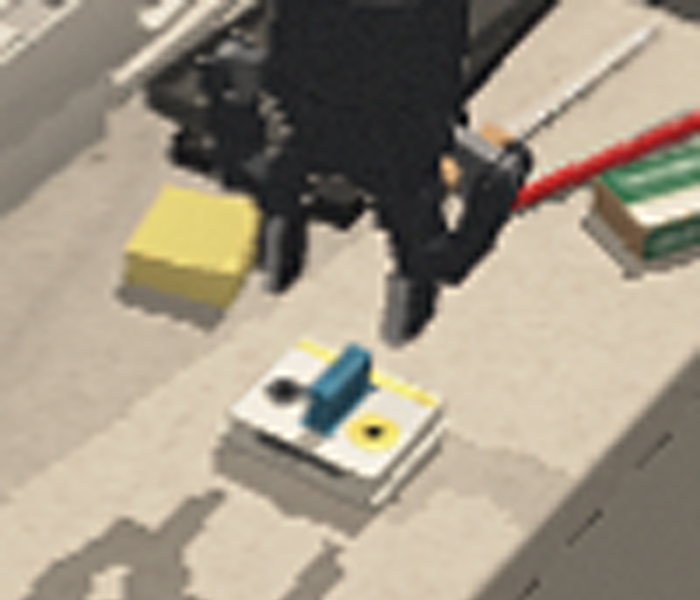

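```bash
python3 -m jog '{"slide":[[-0.008,0.1,0],[0,0.06,0],[0,0.02,0],[0,0,0]],"turn":[0,0,0,0],"gripper":[110,110,110,110]}'
python3 - <<'E'
from h import *
s=arm.grab_frame("scene");cv2.imwrite("pics/a4.png",cv2.resize(s[130:220,270:370],(700,630)[:2],interpolation=2)[:600])
E
python3 tgt.py .463 -.067 .022 2
```

```text
time_s: 4.13
tcp_pos: [0.4623, -0.0668, 0.0244]
orientation: [-1.57, -0.027, 0.028]
ft_force: [0.1, -0.3, -0.2]
opening: 0.566
t 4.18 tcp [ 0.4627 -0.0669  0.0248] yaw x 2.0270179327981888 F [ 0.8629 -0.5767 -0.0621] open 0.568 q [-0.3612  0.0728  2.1989  0.      0.8701 -0.3966]
share [ 0.0028  0.0232 -0.0008]
turn 0.000600398506626713
```

View pics/a4.png

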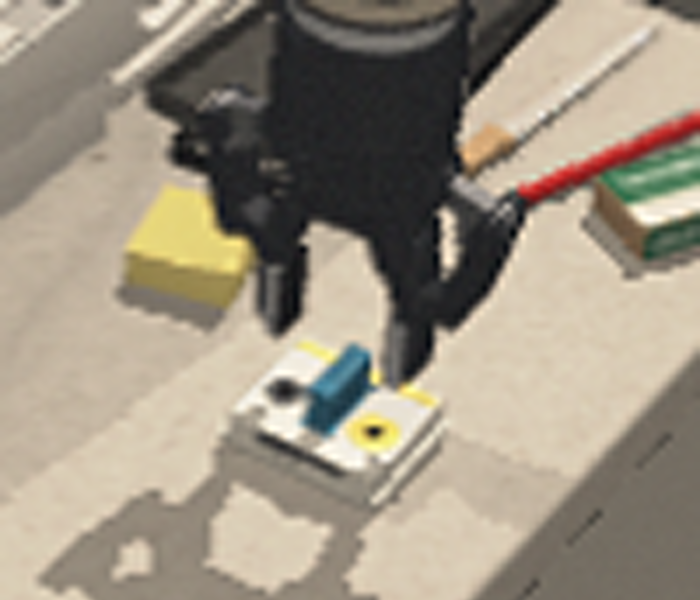

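```bash
python3 -m jog '{"slide":[[0,0,0],[0,0,0],[0,0,0]],"turn":[0,0,0],"gripper":[170,190,190]}' 60
python3 - <<'E'
from h import *
s=arm.grab_frame("scene");cv2.imwrite("pics/a5.png",cv2.resize(s[130:220,270:370],(700,630)[:2],interpolation=2)[:600])
E
python3 tgt.py
```

```text
time_s: 4.43
tcp_pos: [0.463, -0.067, 0.0251]
orientation: [-1.571, -0.029, 0.027]
ft_force: [0.2, 1.0, 0.0]
opening: 0.258
t 4.48 tcp [ 0.4629 -0.0669  0.025 ] yaw x 2.0410211690619637 F [ 0.2999 -0.2958  0.6374] open 0.254 q [-0.3611  0.0725  2.1987  0.      0.8697 -0.3967]
```

View pics/a5.png

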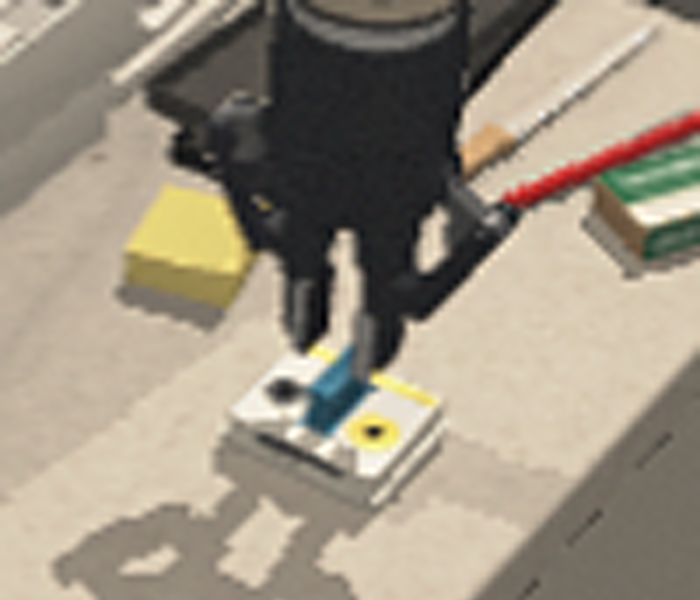

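Run:
```python
from h import *
for y in(-.056,-.067,-.078):
  print(y,(proj('scene',[[.463-.014,y,.029],[.463+.014,y,.029],[.463-.014,y,.034]])-[270,130])*7)
```

```text
-0.056 [[348.48208074 416.3416434 ]
 [291.04981755 388.32323376]
 [349.42228231 407.25763816]]
-0.067 [[363.0896909  401.92602918]
 [305.80819572 374.19079484]
 [364.06338546 392.84944981]]
-0.078 [[377.54414239 387.65765473]
 [320.41428115 360.20126785]
 [378.55046522 378.58901285]]
```

```bash
python3 -m jog '{"slide":[[0,0,0],[0,0,0],[0,0,0],[0,0,0]],"turn":[0,0,0,0],"gripper":[225,225,225,225]}' 20
python3 - <<'E'
from h import *
s=arm.grab_frame("scene");cv2.imwrite("pics/a6.png",cv2.resize(s[155:215,285:355],(770,660)[:2],interpolation=2)[:600])
E
python3 tgt.py
```

```text
time_s: 4.82
tcp_pos: [0.4626, -0.0668, 0.0246]
orientation: [-1.571, -0.028, 0.028]
ft_force: [1.1, -0.1, 1.0]
opening: 0.113
t 4.87 tcp [ 0.4626 -0.0668  0.0246] yaw x 2.0375724638749557 F [-0.3432 -0.1416 -0.2435] open 0.117 q [-0.3611  0.0729  2.1991  0.0001  0.8696 -0.3967]
```

View pics/a6.png

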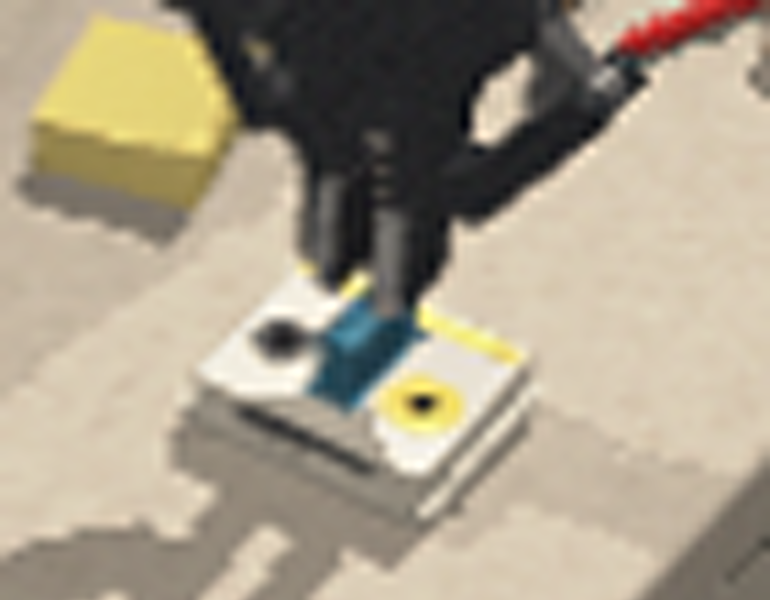

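```bash
python3 -m jog '{"slide":[[0,0,0],[0,0,0],[0,0,0],[0,0,0]],"turn":[0,0,0,0],"gripper":[255,255,255,255]}' 20
python3 - <<'E'
from h import *
s=arm.grab_frame("scene");cv2.imwrite("pics/a7.png",cv2.resize(s[155:215,285:355],(770,660)[:2],interpolation=2)[:600])
E
python3 tgt.py
```

```text
time_s: 5.2
tcp_pos: [0.4626, -0.0668, 0.0246]
orientation: [-1.571, -0.028, 0.028]
ft_force: [0.5, 0.4, 0.5]
opening: -0.001
t 5.25 tcp [ 0.4626 -0.0668  0.0246] yaw x 2.0394699390265516 F [ 0.2488 -0.073   0.0043] open 0.001 q [-0.3611  0.0729  2.1991  0.      0.8696 -0.3967]
```

View pics/a7.png

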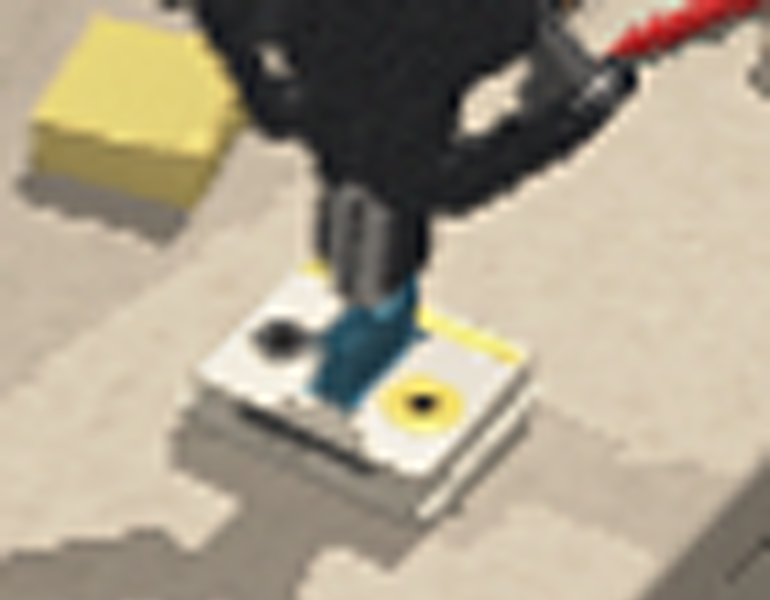

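Run:
```python
from h import *
c,d=rays('scene',[(285+365/11-.5,155+308/11-.5)])
for y in(-.056,-.067,-.078): print(y,c+d[0]*(y-c[1])/d[0][1])
```

```text
-0.056 [ 0.45800118 -0.056       0.05070324]
-0.067 [ 0.46418301 -0.067       0.03961856]
-0.078 [ 0.47036484 -0.078       0.02853387]
```

Shutting the fingers met nothing. They show shut just above the rib, with the tip at scene (318,183). So the real fingertips sit about 17 mm above the reported TCP height, over the rib top at 40 mm. I'll reopen and go lower, feeling for contact.

```bash
python3 -m jog '{"slide":[[0,0,0],[0,0,0],[0,0,0],[0,0,0]],"turn":[0,0,0,0],"gripper":[170,170,170,170]}' 20
python3 -m jog '{"slide":[[0,0.03,0],[0,0.03,0],[0,0.03,0],[0,0,0]],"turn":[0,0,0,0],"gripper":[170,170,170,170]}' 20
python3 - <<'E'
from h import *
s=arm.grab_frame("scene");cv2.imwrite("pics/a8.png",cv2.resize(s[155:215,285:355],(770,660)[:2],interpolation=2)[:600])
E
python3 tgt.py
```

```text
time_s: 5.58
tcp_pos: [0.4626, -0.0669, 0.0246]
orientation: [-1.571, -0.028, 0.028]
ft_force: [-0.8, -0.6, 0.4]
opening: 0.335
time_s: 5.92
tcp_pos: [0.4618, -0.0665, 0.0127]
orientation: [-1.57, -0.026, 0.029]
ft_force: [-0.2, 0.2, -0.3]
opening: 0.335
t 5.97 tcp [ 0.462  -0.0666  0.0131] yaw x 2.034905074789742 F [ 0.14   -0.2102 -0.3299] open 0.337 q [-0.3611  0.0951  2.2025  0.      0.8456 -0.3967]
```

View pics/a8.png

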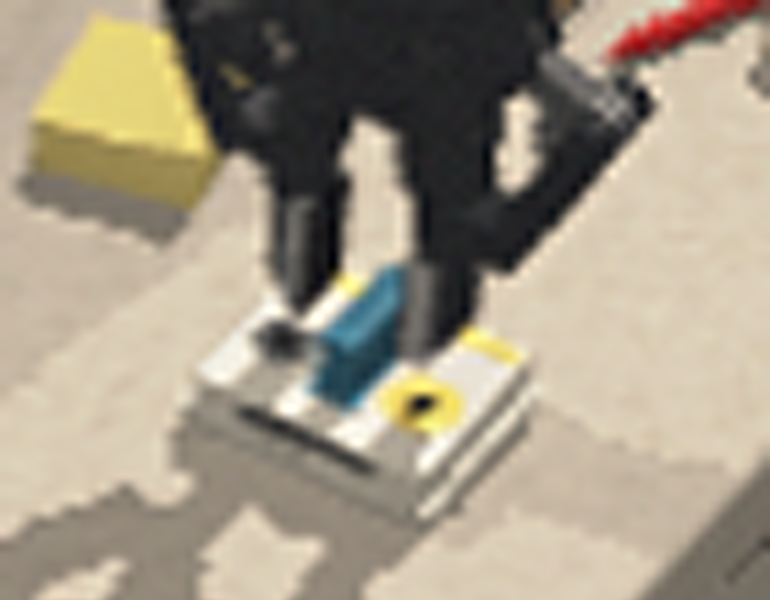

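The fingers now straddle the rib, with tips at about (300,305) and (425,355) in the crop. I'll go a little lower, then grip.

```bash
python3 -m jog '{"slide":[[0.007,0.02,-0.003],[0,0.015,0],[0,0,0]],"turn":[0,0,0],"gripper":[170,170,170]}' 20
python3 -m jog '{"slide":[[0,0,0],[0,0,0],[0,0,0],[0,0,0]],"turn":[0,0,0,0],"gripper":[255,255,255,255]}' 30
python3 - <<'E'
from h import *
s=arm.grab_frame("scene");cv2.imwrite("pics/a9.png",cv2.resize(s[155:215,285:355],(770,660)[:2],interpolation=2)[:600])
E
python3 tgt.py
```

```text
time_s: 6.22
tcp_pos: [0.4633, -0.0671, 0.0093]
orientation: [-1.57, -0.028, 0.028]
ft_force: [0.3, -0.4, -0.3]
opening: 0.334
time_s: 6.55
tcp_pos: [0.4636, -0.0672, 0.0097]
orientation: [-1.571, -0.028, 0.028]
ft_force: [-0.0, 0.4, -1.1]
opening: 0.126
t 6.6 tcp [ 0.4636 -0.0672  0.0097] yaw x 2.0390980868906365 F [ 0.2504  0.1051 -0.9693] open 0.123 q [-0.3611  0.1041  2.2006  0.0001  0.8364 -0.3967]
```

View pics/a9.png

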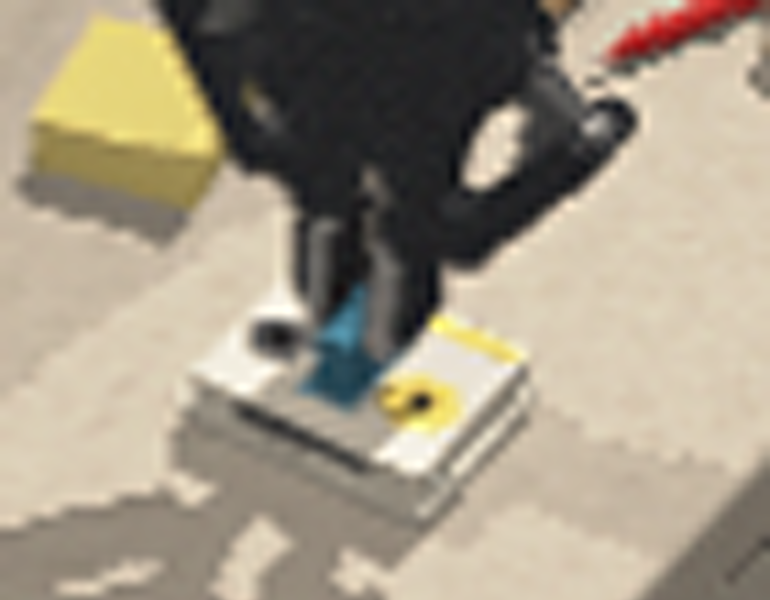

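```bash
python3 -m jog '{"slide":[[0,0,0],[0,0,0],[0,0.025,0],[0,0.025,0],[0,0,0]],"turn":[0,0,0,0,0],"gripper":[190,190,190,190,190]}' 20
python3 -m jog '{"slide":[[0,0,0],[0,0,0],[0,0,0],[0,0,0]],"turn":[0,0,0,0],"gripper":[255,255,255,255]}' 60
python3 - <<'E'
from h import *
s=arm.grab_frame("scene");cv2.imwrite("pics/a10.png",cv2.resize(s[155:215,285:355],(770,660)[:2],interpolation=2)[:600])
E
python3 tgt.py
```

```text
time_s: 7.02
tcp_pos: [0.4628, -0.0669, 0.0028]
orientation: [-1.57, -0.027, 0.029]
ft_force: [-1.0, 0.3, 0.0]
opening: 0.252
time_s: 7.35
tcp_pos: [0.4634, -0.0672, 0.0035]
orientation: [-1.571, -0.028, 0.028]
ft_force: [-0.9, -0.7, -0.6]
opening: 0.118
t 7.4 tcp [ 0.4634 -0.0671  0.0035] yaw x 2.0366719472237076 F [-0.0016  0.2194 -1.266 ] open 0.123 q [-0.3611  0.1164  2.202   0.      0.8233 -0.3967]
```

View pics/a10.png

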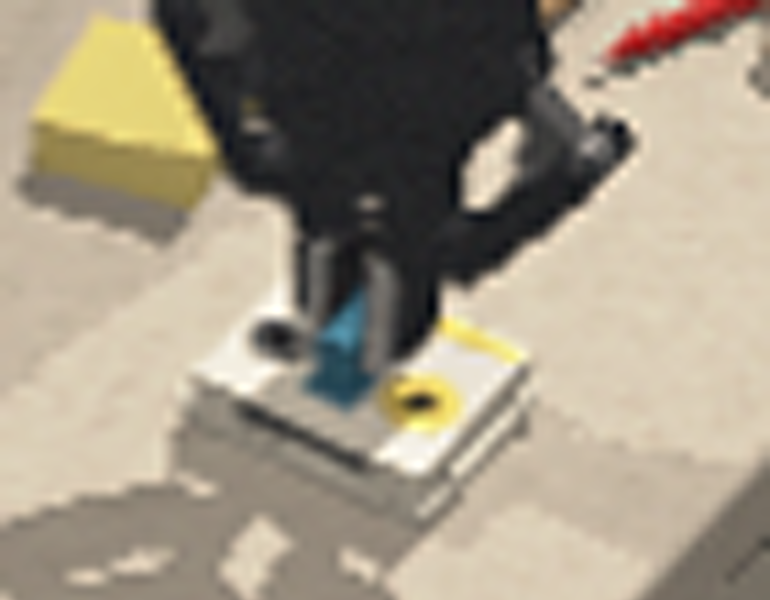

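```bash
python3 -m jog '{"slide":[[0,-0.1,0],[0,-0.2,0],[0,-0.2,0],[0,-0.15,0],[0,0,0]],"turn":[0,0,0,0,0],"gripper":[255,255,255,255,255]}' 60
python3 -m jog '{"slide":[[0.05,0,0.2],[0.06,0,0.22],[0.07,0,0.25],[0.07,0,0.25],[0.07,0,0.25]],"turn":[0.03,0.03,0.03,0.03,0.02],"gripper":[255,255,255,255,255]}' 60
python3 -m jog '{"slide":[[0.07,0,0.25],[0.07,0,0.25],[0.07,0,0.22],[0.04,0,0.15],[0,0,0]],"turn":[0,0,0,0,0],"gripper":[255,255,255,255,255]}' 60
python3 tgt.py .5308 .191 .06 -4.3
python3 - <<'E'
from h import *
s=arm.grab_frame("scene");t=arm.grab_frame("top");cv2.imwrite("pics/b1s.png",s);cv2.imwrite("pics/b1t.png",t)
cv2.imwrite("pics/b1.png",np.hstack([cv2.resize(s[170:280,190:300],(400,400),interpolation=2),cv2.resize(t[160:240,180:260],(400,400),interpolation=2)]))
E
```

```text
time_s: 7.82
tcp_pos: [0.4665, -0.0683, 0.0858]
orientation: [-1.574, -0.034, 0.022]
ft_force: [1.1, -0.7, 0.3]
opening: 0.124
time_s: 8.23
tcp_pos: [0.5032, 0.0739, 0.0803]
orientation: [-1.57, 0.061, -0.058]
ft_force: [-0.6, -0.3, -0.1]
opening: 0.118
time_s: 8.65
tcp_pos: [0.5416, 0.1773, 0.0803]
orientation: [-1.569, 0.056, -0.055]
ft_force: [0.8, -0.5, -0.3]
opening: 0.118
t 8.65 tcp [0.5416 0.1773 0.0803] yaw x -4.0762127137154565 F [ 0.8153 -0.5011 -0.2987] open 0.118 q [0.1379 0.198  1.9336 0.0011 1.0105 0.2084]
share [-0.0982  0.1694  0.1076]
turn 0.004973050806322969
```

View pics/b1.png

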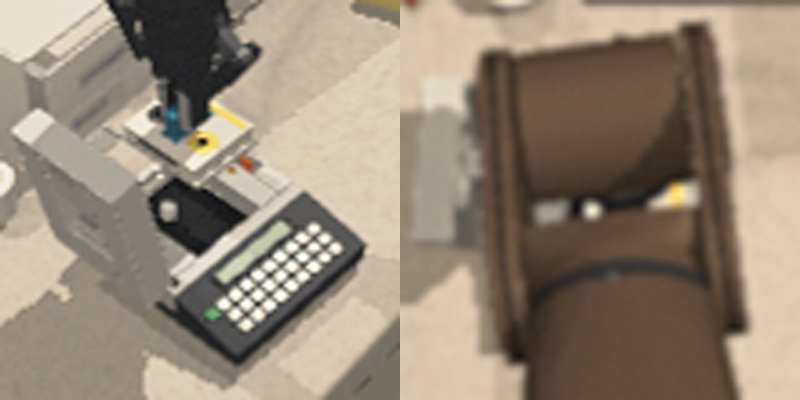

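The cassette is held level above the bay, at (190,130) in the left crop, with its stripe on the catch side. I'll move it over the bay and check it in the scene view.

```bash
python3 -m jog '{"slide":[[-0.05,0.08,0.055],[-0.048,0.08,0.053],[0,0.06,0],[0,0,0],[0,0,0]],"turn":[0.005,0,0,0,0],"gripper":[255,255,255,255,255]}' 60
python3 tgt.py .5308 .191 .05 -4.3
python3 - <<'E'
from h import *
from scipy.spatial.transform import Rotation as Q
np.set_printoptions(precision=2,suppress=True)
s=arm.grab_frame("scene");cv2.imwrite("pics/b2s.png",s)
o=arm.get_obs();M=Q.from_rotvec(o['orientation']).as_matrix();p=o['tcp_pos']
ax=M[:,0];ay=M[:,2];base=p-[0,0,.0035]
C=[base+ax*a*.038+ay*b*.03+np.array([0,0,.02]) for a,b in((1,1),(1,-1),(-1,-1),(-1,1))]
B0=np.array([.5308,.191,.036]);th=-.075;bx=np.array([np.cos(th),np.sin(th),0]);by=np.array([-np.sin(th),np.cos(th),0])
D=[B0+bx*a*.04+by*b*.032 for a,b in((1,1),(1,-1),(-1,-1),(-1,1))]
big=cv2.resize(s[180:270,195:295],(800,720),interpolation=2)
for pts,c in((C,(0,0,255)),(D,(0,255,0))):
    q=((proj('scene',pts)-[195,180]+.5)*8).astype(int);cv2.polylines(big,[q.reshape(-1,1,2)],True,c,1)
cv2.imwrite("pics/b2.png",big[:600])
E
```

```text
time_s: 9.17
tcp_pos: [0.5297, 0.1878, 0.054]
orientation: [-1.57, 0.063, -0.06]
ft_force: [0.1, -0.1, -0.6]
opening: 0.119
t 9.17 tcp [0.5297 0.1878 0.054 ] yaw x -4.502864583254595 F [ 0.0629 -0.0766 -0.5527] open 0.119 q [ 0.1602  0.2208  1.9628 -0.0001  0.9603  0.2389]
share [0.0071 0.0332 0.0276]
turn -0.004508101850102422
```

View pics/b2.png

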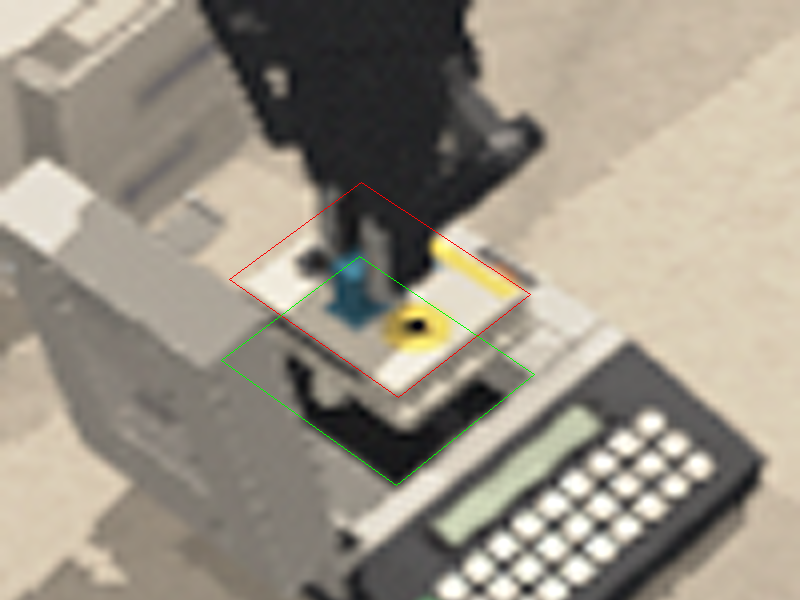

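The overlay agrees: the red outline (cassette) and the green outline (bay) match the picture within about 1 px. I'll correct by about 3 mm and go in, watching the force.

```bash
python3 -m jog '{"slide":[[0.007,0.04,0.026],[0,0.04,0],[0,0.02,0],[0,0,0]],"turn":[-0.004,0,0,0],"gripper":[255,255,255,255]}' 60
python3 tgt.py .5308 .191 .05 -4.3
python3 -m jog '{"slide":[[0,0.02,0],[0,0.02,0],[0,0.01,0],[0,0,0]],"turn":[0,0,0,0],"gripper":[255,255,255,255]}' 60
python3 tgt.py .5308 .191 .05 -4.3
python3 - <<'E'
from h import *
s=arm.grab_frame("scene")
cv2.imwrite("pics/b3.png",cv2.resize(s[180:270,195:295],(660,594),interpolation=2))
E
```

```text
time_s: 9.55
tcp_pos: [0.5314, 0.1911, 0.0424]
orientation: [-1.57, 0.06, -0.058]
ft_force: [0.2, 0.2, -1.0]
opening: 0.12
t 9.55 tcp [0.5314 0.1911 0.0424] yaw x -4.310140875341845 F [ 0.1788  0.2072 -1.0495] open 0.12 q [ 0.1657  0.2434  1.9609 -0.      0.9388  0.2409]
share [-0.0046 -0.0636 -0.0016]
turn -0.00022535278537437383
time_s: 9.88
tcp_pos: [0.5316, 0.1912, 0.0368]
orientation: [-1.57, 0.06, -0.059]
ft_force: [0.2, -0.4, -0.9]
opening: 0.119
t 9.88 tcp [0.5316 0.1912 0.0368] yaw x -4.3069072473075165 F [ 0.17   -0.3876 -0.9468] open 0.119 q [ 0.1657  0.252   1.9625 -0.      0.9277  0.2409]
share [-0.0066 -0.1097 -0.0023]
turn -0.00015349438461132397
```

View pics/b3.png

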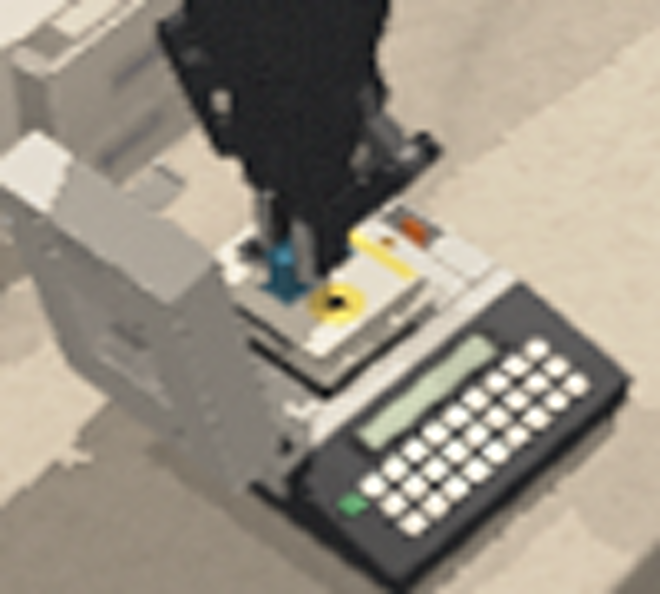

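```bash
python3 -m jog '{"slide":[[-0.006,0.02,-0.002],[0,0.02,0],[0,0,0]],"turn":[0,0,0],"gripper":[255,255,255]}' 60
python3 -m jog '{"slide":[[0,0.01,0],[0,0.01,0],[0,0,0]],"turn":[0,0,0],"gripper":[255,255,255]}' 60
python3 tgt.py .5308 .191 .05 -4.3
```

```text
time_s: 10.18
tcp_pos: [0.5306, 0.1911, 0.0321]
orientation: [-1.57, 0.06, -0.058]
ft_force: [-0.5, 0.3, 0.5]
opening: 0.122
time_s: 10.43
tcp_pos: [0.5313, 0.1912, 0.0302]
orientation: [-1.57, 0.059, -0.059]
ft_force: [-0.8, -0.0, 0.9]
opening: 0.12
t 10.43 tcp [0.5313 0.1912 0.0302] yaw x -4.30366602973253 F [-0.8461 -0.0226  0.9484] open 0.12 q [0.1657 0.2614 1.9657 0.     0.9142 0.2408]
share [-0.0039 -0.165  -0.0017]
turn -8.14673273895197e-05
```

```bash
python3 -m jog '{"slide":[[0,0.008,0],[0,0,0]],"turn":[0,0],"gripper":[255,255]}' 60
python3 -m jog '{"slide":[[0,0.008,0],[0,0,0]],"turn":[0,0],"gripper":[255,255]}' 60
python3 -m jog '{"slide":[[0,0.008,0],[0,0,0]],"turn":[0,0],"gripper":[255,255]}' 60
```

```text
time_s: 10.6
tcp_pos: [0.5315, 0.1912, 0.0295]
orientation: [-1.57, 0.058, -0.06]
ft_force: [-0.9, -0.9, 3.4]
opening: 0.12
time_s: 10.77
tcp_pos: [0.5315, 0.1912, 0.0285]
orientation: [-1.57, 0.058, -0.06]
ft_force: [-0.2, -0.8, 4.2]
opening: 0.123
time_s: 10.93
tcp_pos: [0.5312, 0.1912, 0.0271]
orientation: [-1.57, 0.059, -0.059]
ft_force: [-0.8, 0.5, 2.2]
opening: 0.119
```

```bash
python3 -m jog '{"slide":[[0,0.01,0],[0,0.01,0],[0,0,0]],"turn":[0,0,0],"gripper":[255,255,255]}' 60
python3 -m jog '{"slide":[[0,0.01,0],[0,0.01,0],[0,0,0]],"turn":[0,0,0],"gripper":[255,255,255]}' 60
python3 -m jog '{"slide":[[0,0.008,0],[0,0,0]],"turn":[0,0],"gripper":[255,255]}' 60
python3 -m jog '{"slide":[[0,0.008,0],[0,0,0]],"turn":[0,0],"gripper":[255,255]}' 60
```

```text
time_s: 11.18
tcp_pos: [0.5307, 0.1911, 0.024]
orientation: [-1.57, 0.06, -0.058]
ft_force: [-0.2, -0.1, 1.0]
opening: 0.121
time_s: 11.43
tcp_pos: [0.5307, 0.1911, 0.0216]
orientation: [-1.57, 0.06, -0.058]
ft_force: [-0.1, 0.1, -1.8]
opening: 0.121
time_s: 11.6
tcp_pos: [0.5306, 0.191, 0.0206]
orientation: [-1.57, 0.06, -0.058]
ft_force: [1.0, -0.5, -1.5]
opening: 0.119
time_s: 11.77
tcp_pos: [0.5308, 0.191, 0.02]
orientation: [-1.57, 0.06, -0.058]
ft_force: [-0.4, 0.6, -1.5]
opening: 0.122
```

```bash
python3 -m jog '{"slide":[[0,0.006,0],[0,0,0]],"turn":[0,0],"gripper":[255,255]}' 60
python3 -m jog '{"slide":[[0,0.006,0],[0,0,0]],"turn":[0,0],"gripper":[255,255]}' 60
python3 -m jog '{"slide":[[0,0.006,0],[0,0,0]],"turn":[0,0],"gripper":[255,255]}' 60
```

```text
time_s: 11.93
tcp_pos: [0.5311, 0.191, 0.0196]
orientation: [-1.57, 0.059, -0.059]
ft_force: [-0.0, 0.9, -1.6]
opening: 0.118
time_s: 12.1
tcp_pos: [0.5313, 0.191, 0.0194]
orientation: [-1.57, 0.059, -0.059]
ft_force: [-0.3, -0.0, 1.8]
opening: 0.121
time_s: 12.27
tcp_pos: [0.5313, 0.191, 0.0194]
orientation: [-1.57, 0.059, -0.058]
ft_force: [-2.4, -0.3, 6.1]
opening: 0.118
```

It is seated: hard contact at TCP z = 0.0194 against 0.0195 expected. Releasing.

```bash
python3 -m jog '{"slide":[[0,0,0],[0,0,0],[0,0,0]],"turn":[0,0,0],"gripper":[180,180,180]}' 20
python3 -m jog '{"slide":[[0,-0.1,0],[0,-0.2,0],[0,-0.25,0],[0,-0.3,0],[0,-0.3,0]],"turn":[0,0,0,0,0],"gripper":[180,180,180,255,255]}' 20
python3 -m jog '{"slide":[[0,-0.3,-0.1],[0,-0.3,-0.2],[0,0,-0.2],[0,0,-0.2],[0,0,0]],"turn":[0,0,0,0,0],"gripper":[255,255,255,255,255]}' 20
python3 tgt.py
python3 - <<'E'
from h import *
s=arm.grab_frame("scene");t=arm.grab_frame("top");cv2.imwrite("pics/c1s.png",s)
cv2.imwrite("pics/c1t.png",t)
cv2.imwrite("pics/c1.png",np.hstack([cv2.resize(s[180:270,195:295],(550,495),interpolation=2),cv2.resize(t[165:240,180:230],(250,495),interpolation=2)]))
E
```

```text
time_s: 12.52
tcp_pos: [0.5312, 0.1911, 0.0181]
orientation: [-1.57, 0.059, -0.059]
ft_force: [-0.3, -0.2, -0.8]
opening: 0.291
time_s: 12.93
tcp_pos: [0.5305, 0.191, 0.1578]
orientation: [-1.57, 0.06, -0.058]
ft_force: [0.9, -0.4, -0.7]
opening: 0.023
time_s: 13.35
tcp_pos: [0.5252, 0.1053, 0.229]
orientation: [-1.571, 0.059, -0.064]
ft_force: [0.2, 1.4, -0.7]
opening: 0.001
t 13.35 tcp [0.5252 0.1053 0.229 ] yaw x -4.478765742267993 F [ 0.1935  1.447  -0.6926] open 0.001 q [ 0.0092 -0.0406  1.8979 -0.0017  1.2813  0.0879]
```

View pics/c1.png

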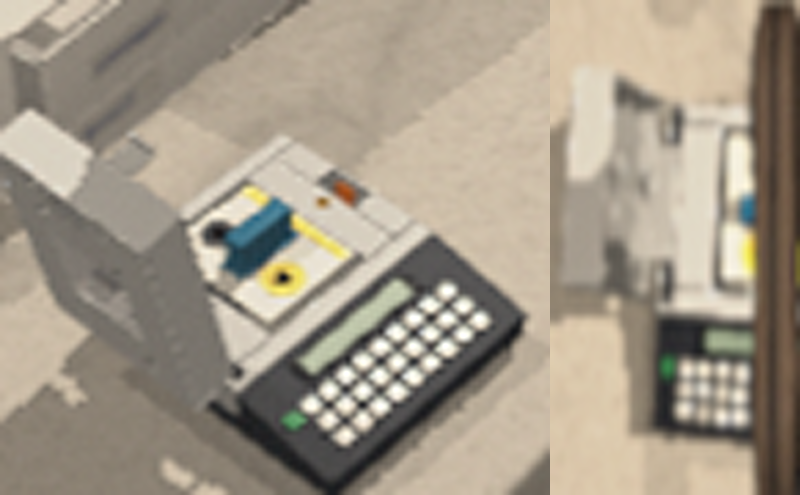

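Run:
```python
from h import *
np.set_printoptions(precision=1,suppress=True)
H=np.array([.5358,.2578,.038]);th=-.075;bx=np.array([np.cos(th),np.sin(th),0]);by=np.array([-np.sin(th),np.cos(th),0])
for a in(1.55,1.65,1.7,1.75,1.8):
    f=lambda d,h:H+by*(-d*np.cos(a)+h*np.sin(a))+np.array([0,0,d*np.sin(a)+h*np.cos(a)])
    X=[f(.126,.026)+bx*k for k in(.048,-.048)]+[f(.126,0)+bx*k for k in(.048,-.048)]
    print(a,proj('top',X).ravel(),'|',proj('scene',X).ravel(), f(.126,.027))
s=cv2.imread("pics/c1s.png");t=cv2.imread("pics/top0.png")
cv2.imwrite("pics/c2.png",np.hstack([cv2.resize(s[190:270,180:240],(450,600),interpolation=2),cv2.resize(t[165:215,175:205],(350,583),interpolation=2,)[:,:].copy().__class__(0) if 0 else cv2.copyMakeBorder(cv2.resize(t[165:215,175:205],(350,583),interpolation=2),0,17,0,0,0)]))
```

```text
1.55 [190.2 175.  187.3 208.3 199.2 175.7 196.4 209. ] | [197.8 199.2 226.  219.  206.  193.7 234.3 213. ] [0.5 0.3 0.2]
1.65 [186.1 174.8 183.2 208.  194.9 175.4 192.1 208.6] | [193.9 202.9 222.1 222.9 202.1 196.6 230.4 216.1] [0.5 0.3 0.2]
1.7 [184.1 174.7 181.2 207.9 192.8 175.2 189.9 208.5] | [192.  204.8 220.2 225.  200.1 198.1 228.4 217.8] [0.5 0.3 0.2]
1.75 [182.1 174.7 179.2 207.8 190.7 175.1 187.8 208.3] | [190.2 206.8 218.3 227.2 198.2 199.8 226.4 219.5] [0.5 0.3 0.2]
1.8 [180.3 174.7 177.4 207.6 188.6 175.  185.7 208.2] | [188.4 208.9 216.5 229.4 196.3 201.5 224.5 221.4] [0.5 0.3 0.2]
```

View pics/c2.png

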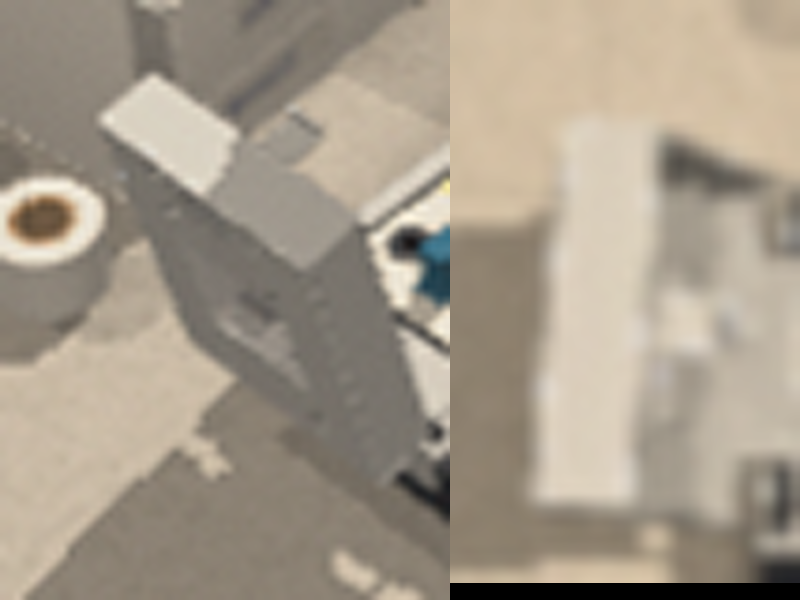

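Cassette is flush in the bay: the stripe is on the catch side at (300,220) in the left crop. Cover corners at scene (193,206) and (221,226) give an angle of about 1.69. Next I'll go over and behind the cover with the fingers shut.

```bash
python3 -m jog '{"slide":[[0,0,0.15],[0,0,0.24],[0,0,0.27],[0,0,0.27],[0,0,0.27]],"turn":[0,0,0,0,0],"gripper":[255,255,255,255,255]}' 20
python3 -m jog '{"slide":[[0,0,0.27],[0,0,0.27],[0,0,0.24],[0,0,0.1],[0,0,0]],"turn":[0,0,0,0,0],"gripper":[255,255,255,255,255]}' 20
python3 tgt.py .5433 .36 .116 -4.3
```

```text
time_s: 13.87
tcp_pos: [0.5351, 0.2543, 0.2266]
orientation: [-1.57, 0.059, -0.058]
ft_force: [-0.2, -0.4, 0.2]
opening: 0.001
time_s: 14.28
tcp_pos: [0.5425, 0.3602, 0.2261]
orientation: [-1.57, 0.057, -0.055]
ft_force: [-0.2, -0.7, -0.7]
opening: -0.003
t 14.28 tcp [0.5425 0.3602 0.2261] yaw x -4.059244293925143 F [-0.1702 -0.7361 -0.6909] open -0.003 q [0.4303 0.2226 1.6206 0.0006 1.2995 0.501 ]
share [ 0.0075  0.9177 -0.0015]
turn 0.0053501268016633375
```

```bash
python3 -m jog '{"slide":[[0.007,0.2,0],[0,0.25,0],[0,0.25,0],[0,0.2,0],[0,0,0]],"turn":[0.005,0,0,0,0],"gripper":[255,255,255,255,255]}' 20
python3 - <<'E'
from h import *
s=arm.grab_frame("scene")
cv2.imwrite("pics/d1.png",cv2.resize(s[150:270,170:280],(550,600),interpolation=2))
E
python3 tgt.py .538 .32 .116 -4.3
```

```text
time_s: 14.7
tcp_pos: [0.5403, 0.354, 0.1118]
orientation: [-1.576, 0.072, -0.054]
ft_force: [-1.2, -0.4, -1.3]
opening: 0.001
t 14.75 tcp [0.542  0.3549 0.1152] yaw x -4.576855446871551 F [-0.0267 -0.2233  0.122 ] open -0.004 q [ 0.4235  0.3188  1.7136 -0.0004  1.1175  0.5035]
share [-0.0102 -0.0056 -0.2925]
turn -0.0061523432638125545
```

View pics/d1.png

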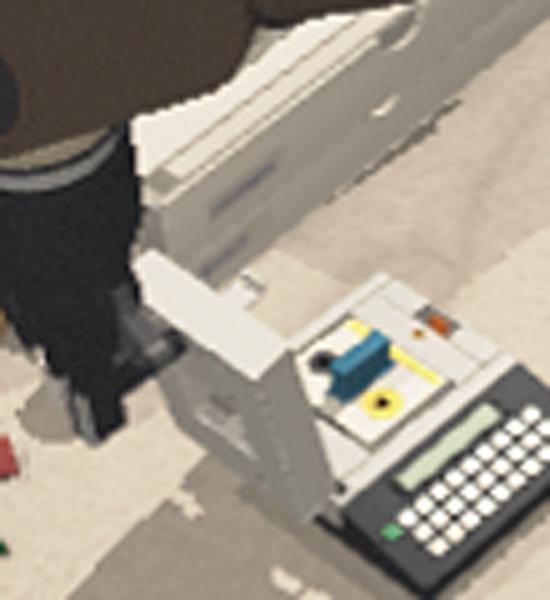

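```bash
python3 -m jog '{"slide":[[-0.005,0,-0.12],[0,0,-0.12],[0,0,-0.12],[0,0,0]],"turn":[-0.005,0,0,0],"gripper":[255,255,255,255]}' 20
python3 -m jog '{"slide":[[0,0,-0.04],[0,-0.02,-0.06],[0,-0.02,-0.06],[0,-0.01,-0.05]],"turn":[0,0,0,0],"gripper":[255,255,255,255]}' 20
python3 tgt.py
python3 - <<'E'
from h import *
s=arm.grab_frame("scene")
cv2.imwrite("pics/d2.png",cv2.resize(s[150:270,170:280],(550,600),interpolation=2))
E
```

```text
time_s: 15.08
tcp_pos: [0.5416, 0.3112, 0.1211]
orientation: [-1.57, 0.059, -0.063]
ft_force: [0.3, 0.8, 0.1]
opening: -0.003
time_s: 15.42
tcp_pos: [0.5389, 0.2884, 0.1258]
orientation: [-1.57, 0.058, -0.06]
ft_force: [0.5, 0.6, 1.0]
opening: 0.002
t 15.42 tcp [0.5389 0.2884 0.1258] yaw x -4.302671432014819 F [0.4694 0.647  0.985 ] open 0.002 q [0.3255 0.2262 1.8069 0.     1.1073 0.4006]
```

View pics/d2.png

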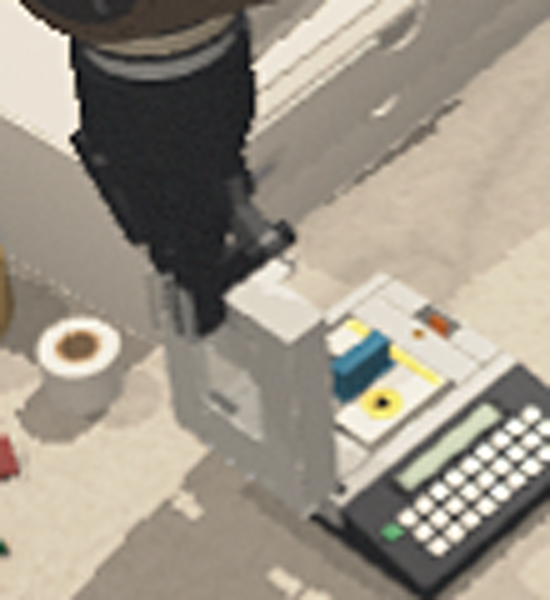

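The cover is moving with the fingers, whose tips sit near its free edge at (205,330). I'll continue along the arc.

```bash
python3 -m jog '{"slide":[[0,0,-0.085],[0,0,-0.085],[0,0.009,-0.09],[0,0.012,-0.085]],"turn":[0,0,0,0],"gripper":[255,255,255,255]}' 20
python3 -m jog '{"slide":[[0,0.026,-0.082],[0,0.03,-0.082],[0,0.04,-0.076],[0,0.045,-0.076]],"turn":[0,0,0,0],"gripper":[255,255,255,255]}' 20
python3 tgt.py
python3 - <<'E'
from h import *
s=arm.grab_frame("scene")
cv2.imwrite("pics/d3.png",cv2.resize(s[150:270,170:280],(550,600),interpolation=2))
E
```

```text
time_s: 15.8
tcp_pos: [0.5355, 0.2465, 0.1224]
orientation: [-1.57, 0.059, -0.059]
ft_force: [0.3, 1.3, 1.0]
opening: -0.001
time_s: 16.13
tcp_pos: [0.5326, 0.2086, 0.105]
orientation: [-1.57, 0.059, -0.059]
ft_force: [-0.6, 0.4, 1.0]
opening: -0.004
t 16.13 tcp [0.5326 0.2086 0.105 ] yaw x -4.3207836072075345 F [-0.5942  0.3522  1.0228] open -0.004 q [ 0.1961  0.1696  1.9155 -0.0002  1.0566  0.2717]
```

View pics/d3.png

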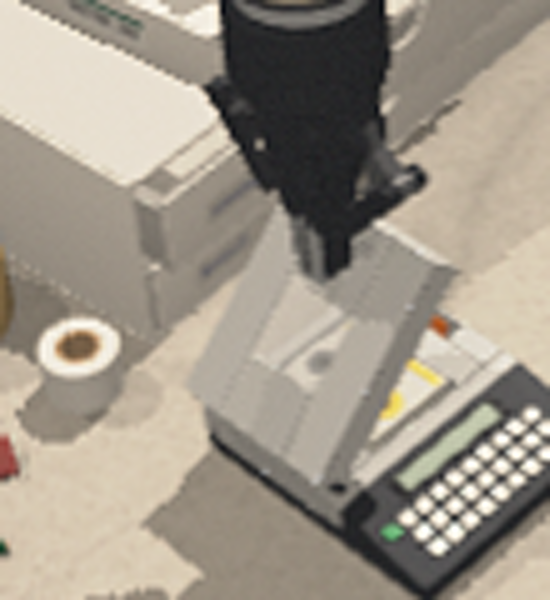

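```bash
python3 -m jog '{"slide":[[0,0.052,-0.07],[0,0.057,-0.07],[0,0.06,-0.06],[0,0.06,-0.06]],"turn":[0,0,0,0],"gripper":[255,255,255,255]}' 20
python3 -m jog '{"slide":[[0,0.04,-0.04],[0,0,0]],"turn":[0,0],"gripper":[255,255]}' 20
python3 tgt.py
python3 - <<'E'
from h import *
s=arm.grab_frame("scene")
cv2.imwrite("pics/d4.png",cv2.resize(s[150:270,170:280],(550,600),interpolation=2))
E
```

```text
time_s: 16.52
tcp_pos: [0.5302, 0.178, 0.0771]
orientation: [-1.57, 0.059, -0.059]
ft_force: [0.3, 0.8, -0.7]
opening: 0.003
time_s: 16.68
tcp_pos: [0.5286, 0.1728, 0.0712]
orientation: [-1.571, 0.063, -0.057]
ft_force: [-0.4, 0.1, -0.3]
opening: -0.002
t 16.68 tcp [0.5286 0.1728 0.0712] yaw x -4.360675764025048 F [-0.356   0.0755 -0.3365] open -0.002 q [ 0.1336  0.1844  1.9691 -0.0003  0.9919  0.2098]
```

View pics/d4.png

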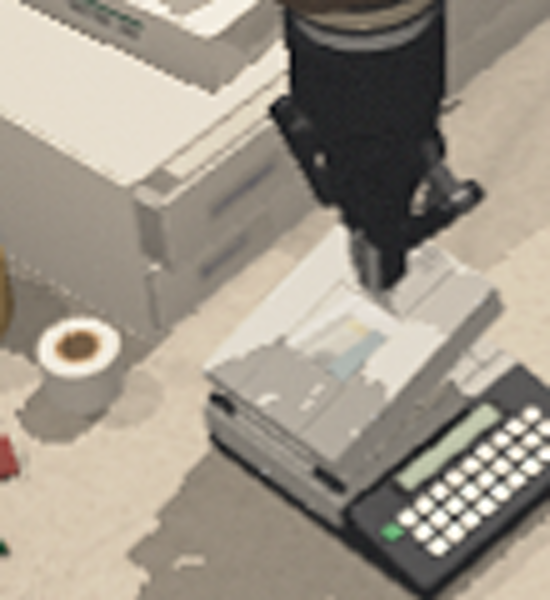

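```bash
python3 -m jog '{"slide":[[0,-0.1,0],[0,-0.1,0],[0,0,-0.12],[0,0,-0.13],[0,0,0]],"turn":[0,0,0,0,0],"gripper":[255,255,255,255,255]}' 20
python3 tgt.py .5272 .143 .08 -4.3
python3 -m jog '{"slide":[[0,0.04,0],[0,0.04,0],[0,0.04,0],[0,0.04,0],[0,0,0]],"turn":[0,0,0,0,0],"gripper":[255,255,255,255,255]}' 20
python3 tgt.py .5272 .143 .07 -4.3
python3 - <<'E'
from h import *
s=arm.grab_frame("scene")
cv2.imwrite("pics/d5.png",cv2.resize(s[150:270,170:280],(550,600),interpolation=2))
E
```

```text
time_s: 17.15
tcp_pos: [0.5291, 0.1429, 0.0998]
orientation: [-1.57, 0.057, -0.063]
ft_force: [0.4, 0.8, 0.2]
opening: -0.001
t 17.15 tcp [0.5291 0.1429 0.0998] yaw x -4.345314264102894 F [0.3899 0.778  0.1618] open -0.001 q [ 0.0791  0.1234  1.9786 -0.0009  1.0359  0.1553]
share [-0.0163  0.1649 -0.0006]
turn -0.001006983646731088
time_s: 17.57
tcp_pos: [0.5266, 0.1443, 0.0763]
orientation: [-1.57, 0.061, -0.056]
ft_force: [-0.5, 0.7, -0.2]
opening: 0.002
t 17.57 tcp [0.5266 0.1443 0.0763] yaw x -4.273482152661257 F [-0.4874  0.7306 -0.2489] open 0.002 q [0.0816 0.1555 1.9916 0.0001 0.9975 0.1562]
share [ 0.0064  0.0523 -0.0108]
turn 0.0005892854964163992
```

View pics/d5.png

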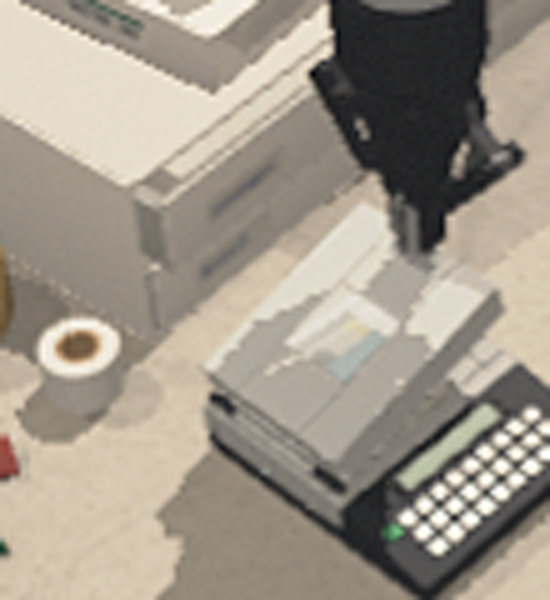

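```bash
python3 -m jog '{"slide":[[0.004,0.02,-0.01],[0,0.02,0],[0,0.02,0],[0,0.02,0],[0,0,0]],"turn":[0,0,0,0,0],"gripper":[255,255,255,255,255]}' 20
python3 -m jog '{"slide":[[0,0.015,0],[0,0.015,0],[0,0,0]],"turn":[0,0,0],"gripper":[255,255,255]}' 20
python3 tgt.py .5272 .143 .06 -4.3
```

```text
time_s: 18.03
tcp_pos: [0.5277, 0.1427, 0.0678]
orientation: [-1.57, 0.06, -0.058]
ft_force: [-0.2, -0.2, -0.7]
opening: -0.0
time_s: 18.28
tcp_pos: [0.5279, 0.1427, 0.0644]
orientation: [-1.57, 0.06, -0.059]
ft_force: [-0.9, -0.3, -0.3]
opening: -0.002
t 18.28 tcp [0.5279 0.1427 0.0644] yaw x -4.306332397616486 F [-0.9013 -0.277  -0.2587] open -0.002 q [0.0785 0.1734 1.9965 0.     0.9723 0.1536]
share [-0.0058  0.0367  0.0019]
turn -0.00014071994703310036
```

```bash
python3 -m jog '{"slide":[[0,0.01,0],[0,0.01,0],[0,0,0]],"turn":[0,0,0],"gripper":[255,255,255]}' 20
python3 -m jog '{"slide":[[0,0.01,0],[0,0.01,0],[0,0,0]],"turn":[0,0,0],"gripper":[255,255,255]}' 20
python3 -m jog '{"slide":[[0,0.008,0],[0,0,0]],"turn":[0,0],"gripper":[255,255]}' 20
python3 -m jog '{"slide":[[0,0.008,0],[0,0,0]],"turn":[0,0],"gripper":[255,255]}' 20
```

```text
time_s: 18.53
tcp_pos: [0.528, 0.1427, 0.0621]
orientation: [-1.57, 0.059, -0.059]
ft_force: [0.7, 0.2, 0.5]
opening: -0.0
time_s: 18.78
tcp_pos: [0.528, 0.1427, 0.0598]
orientation: [-1.57, 0.059, -0.059]
ft_force: [-0.4, 0.2, -0.5]
opening: -0.004
time_s: 18.95
tcp_pos: [0.528, 0.1427, 0.0589]
orientation: [-1.57, 0.059, -0.059]
ft_force: [-0.3, -0.2, -0.6]
opening: -0.003
time_s: 19.12
tcp_pos: [0.528, 0.1427, 0.0579]
orientation: [-1.57, 0.059, -0.059]
ft_force: [0.3, 0.8, -0.3]
opening: -0.001
```

Run:
```python
from h import *
s=arm.grab_frame("scene")
cv2.imwrite("pics/d6.png",cv2.resize(s[150:270,170:280],(550,600),interpolation=2))
```

```text
(no output)
```

View pics/d6.png

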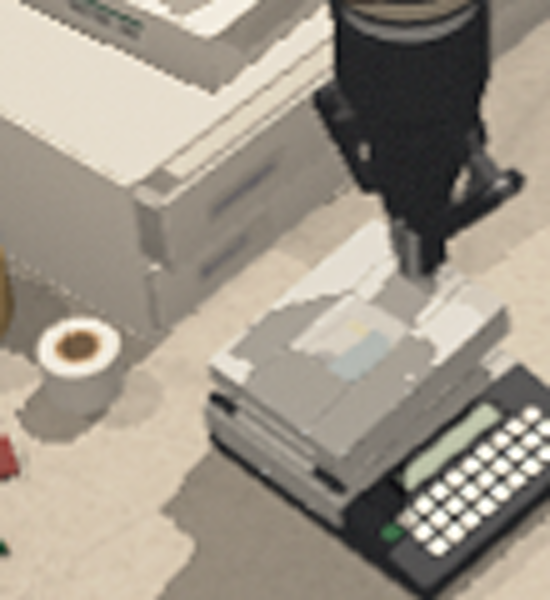

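The cover is coming down under the fingertips at (415,275), and it isn't on the catch yet. I'll keep descending in small steps.

```bash
for d in x; do :; done
python3 -m jog '{"slide":[[0,0.008,0],[0,0.008,0],[0,0,0]],"turn":[0,0,0],"gripper":[255,255,255]}' 20
python3 -m jog '{"slide":[[0,0.008,0],[0,0,0]],"turn":[0,0],"gripper":[255,255]}' 20
python3 -m jog '{"slide":[[0,0.008,0],[0,0,0]],"turn":[0,0],"gripper":[255,255]}' 20
python3 -m jog '{"slide":[[0,0.008,0],[0,0,0]],"turn":[0,0],"gripper":[255,255]}' 20
python3 -m jog '{"slide":[[0,0.008,0],[0,0,0]],"turn":[0,0],"gripper":[255,255]}' 20
```

```text
time_s: 19.42
tcp_pos: [0.528, 0.1428, 0.056]
orientation: [-1.57, 0.059, -0.059]
ft_force: [0.0, 1.1, 0.3]
opening: 0.003
time_s: 19.58
tcp_pos: [0.5282, 0.1426, 0.0553]
orientation: [-1.57, 0.059, -0.059]
ft_force: [-0.4, -0.2, -0.2]
opening: 0.001
time_s: 19.75
tcp_pos: [0.5283, 0.1425, 0.0545]
orientation: [-1.571, 0.059, -0.059]
ft_force: [-1.2, -1.8, 3.4]
opening: -0.0
time_s: 19.92
tcp_pos: [0.5284, 0.1423, 0.0537]
orientation: [-1.571, 0.059, -0.059]
ft_force: [-1.9, -2.1, 4.0]
opening: -0.001
time_s: 20.08
tcp_pos: [0.5284, 0.1423, 0.0528]
orientation: [-1.571, 0.058, -0.059]
ft_force: [-1.0, -1.9, 5.4]
opening: -0.004
```

The lip is on the catch's bevel: the force is rising from TCP z ≈ 0.055.

```bash
python3 -m jog '{"slide":[[0,0.007,0],[0,0,0]],"turn":[0,0],"gripper":[255,255]}' 20
python3 -m jog '{"slide":[[0,0.007,0],[0,0,0]],"turn":[0,0],"gripper":[255,255]}' 20
python3 -m jog '{"slide":[[0,0.007,0],[0,0,0]],"turn":[0,0],"gripper":[255,255]}' 20
```

```text
time_s: 20.25
tcp_pos: [0.5285, 0.1422, 0.0521]
orientation: [-1.571, 0.058, -0.059]
ft_force: [-1.8, -4.1, 4.7]
opening: -0.001
time_s: 20.42
tcp_pos: [0.5285, 0.1421, 0.0513]
orientation: [-1.571, 0.058, -0.059]
ft_force: [-1.4, -3.3, 5.4]
opening: -0.003
time_s: 20.58
tcp_pos: [0.5286, 0.142, 0.0506]
orientation: [-1.572, 0.058, -0.059]
ft_force: [-1.9, -4.0, 6.9]
opening: 0.002
```

```bash
python3 -m jog '{"slide":[[0,0.007,0],[0,0,0]],"turn":[0,0],"gripper":[255,255]}' 20
python3 -m jog '{"slide":[[0,0.007,0],[0,0,0]],"turn":[0,0],"gripper":[255,255]}' 20
```

```text
time_s: 20.75
tcp_pos: [0.5286, 0.1419, 0.0499]
orientation: [-1.572, 0.058, -0.059]
ft_force: [-2.1, -5.2, 6.6]
opening: -0.003
time_s: 20.92
tcp_pos: [0.5287, 0.1418, 0.0491]
orientation: [-1.572, 0.058, -0.059]
ft_force: [-2.4, -4.7, 7.3]
opening: 0.005
```

```bash
python3 -m jog '{"slide":[[0,0.006,-0.004],[0,0,0]],"turn":[0,0],"gripper":[255,255]}' 20
python3 -m jog '{"slide":[[0,0.006,-0.002],[0,0,0]],"turn":[0,0],"gripper":[255,255]}' 20
```

```text
time_s: 21.08
tcp_pos: [0.5287, 0.1417, 0.0485]
orientation: [-1.571, 0.058, -0.059]
ft_force: [-2.8, -2.6, 7.2]
opening: 0.001
time_s: 21.25
tcp_pos: [0.5287, 0.1415, 0.0478]
orientation: [-1.571, 0.058, -0.059]
ft_force: [-2.7, -4.0, 7.5]
opening: -0.002
```

```bash
python3 -m jog '{"slide":[[0,0.006,-0.002],[0,0,0]],"turn":[0,0],"gripper":[255,255]}' 20
python3 -m jog '{"slide":[[0,0.006,0],[0,0,0]],"turn":[0,0],"gripper":[255,255]}' 20
```

```text
time_s: 21.42
tcp_pos: [0.5287, 0.1413, 0.0472]
orientation: [-1.571, 0.058, -0.059]
ft_force: [-3.2, -3.7, 7.2]
opening: -0.0
time_s: 21.58
tcp_pos: [0.5287, 0.1411, 0.0465]
orientation: [-1.572, 0.058, -0.059]
ft_force: [-3.7, -4.0, 7.9]
opening: -0.001
```

```bash
python3 -m jog '{"slide":[[0,0.005,-0.002],[0,0,0]],"turn":[0,0],"gripper":[255,255]}' 20
python3 -m jog '{"slide":[[0,0.005,-0.002],[0,0,0]],"turn":[0,0],"gripper":[255,255]}' 20
```

```text
time_s: 21.75
tcp_pos: [0.5287, 0.1409, 0.0459]
orientation: [-1.571, 0.058, -0.059]
ft_force: [-3.0, -4.1, 7.4]
opening: 0.002
time_s: 21.92
tcp_pos: [0.5287, 0.1408, 0.0453]
orientation: [-1.571, 0.058, -0.059]
ft_force: [-4.0, -3.8, 7.1]
opening: 0.006
```

```bash
python3 -m jog '{"slide":[[0,0.005,0],[0,0,0]],"turn":[0,0],"gripper":[255,255]}' 20
```

```text
time_s: 22.08
tcp_pos: [0.5287, 0.1406, 0.0447]
orientation: [-1.572, 0.058, -0.059]
ft_force: [-3.1, -2.7, 7.5]
opening: -0.006
```

```bash
python3 -m jog '{"slide":[[0,0.005,0],[0,0,0]],"turn":[0,0],"gripper":[255,255]}' 20
```

```text
time_s: 22.25
tcp_pos: [0.5287, 0.1405, 0.0442]
orientation: [-1.572, 0.058, -0.059]
ft_force: [-2.6, -5.1, 8.7]
opening: 0.0
```

```bash
python3 -m jog '{"slide":[[0,0.005,0],[0,0,0]],"turn":[0,0],"gripper":[255,255]}' 20
```

```text
time_s: 22.42
tcp_pos: [0.5286, 0.1414, 0.0423]
orientation: [-1.569, 0.058, -0.061]
ft_force: [0.5, -1.3, 3.1]
opening: -0.002
```

```bash
python3 -m jog '{"slide":[[0,0.005,0],[0,0,0]],"turn":[0,0],"gripper":[255,255]}' 20
```

```text
time_s: 22.58
tcp_pos: [0.5286, 0.1414, 0.0421]
orientation: [-1.57, 0.058, -0.06]
ft_force: [-1.0, -1.8, 5.0]
opening: -0.004
```

That was the click: the force dropped from 8.7 to 3.1 N and the tip jumped 2 mm. One more small press to confirm the hard rest, then retreat.

```bash
python3 -m jog '{"slide":[[0,0.005,0],[0,0,0]],"turn":[0,0],"gripper":[255,255]}' 20
```

```text
time_s: 22.75
tcp_pos: [0.5286, 0.1413, 0.0419]
orientation: [-1.57, 0.058, -0.06]
ft_force: [-1.6, -2.3, 7.8]
opening: -0.001
```

```bash
python3 -m jog '{"slide":[[0,-0.03,0],[0,-0.1,0],[0,-0.2,0],[0,-0.25,0],[0,-0.25,0]],"turn":[0,0,0,0,0],"gripper":[255,255,255,255,255]}' 20
python3 -m jog '{"slide":[[0,-0.25,-0.2],[0,-0.1,-0.28],[0,0,-0.28],[0,0,-0.28],[0,0,-0.28]],"turn":[0,0,0,0,0],"gripper":[255,255,255,255,255]}' 20
python3 -m jog '{"slide":[[0,0,-0.28],[0,0,-0.28],[0,0,-0.2],[0,0,0],[0,0,0]],"turn":[0,0,0,0,0],"gripper":[255,255,255,255,255]}' 20
python3 - <<'E'
from h import *
np.set_printoptions(precision=1,suppress=True)
s=arm.grab_frame("scene");t=arm.grab_frame("top")
H=np.array([.5358,.2578,.038]);th=-.075;bx=np.array([np.cos(th),np.sin(th),0]);by=np.array([-np.sin(th),np.cos(th),0])
big=cv2.resize(s[160:270,180:290],(500,500),interpolation=2);k=500/110
for a,c in((0,(0,255,0)),(.11,(0,0,255))):
    f=lambda d,h,x:H+bx*x+by*(-d*np.cos(a)+h*np.sin(a))+np.array([0,0,d*np.sin(a)+h*np.cos(a)])
    q=((proj('scene',[f(.0,.026,-.048),f(.126,.026,-.048),f(.126,.026,.048),f(0,.026,.048)])-[180,160]+.5)*k).astype(int)
    cv2.polylines(big,[q.reshape(-1,1,2)],True,c,1)
cv2.imwrite("pics/e1.png",np.hstack([big,cv2.resize(t[165:240,180:240],(300,500),interpolation=2)]));cv2.imwrite("pics/e1t.png",t);cv2.imwrite("pics/e1s.png",s)
E
python3 tgt.py
```

```text
time_s: 23.17
tcp_pos: [0.5269, 0.1416, 0.141]
orientation: [-1.57, 0.061, -0.057]
ft_force: [0.6, 0.4, 1.0]
opening: 0.002
time_s: 23.58
tcp_pos: [0.5158, -0.0175, 0.1835]
orientation: [-1.57, 0.057, -0.059]
ft_force: [0.3, 0.1, 0.2]
opening: -0.002
time_s: 24.0
tcp_pos: [0.509, -0.1081, 0.1827]
orientation: [-1.569, 0.061, -0.061]
ft_force: [0.7, -0.4, 0.1]
opening: 0.002
t 24.1 tcp [ 0.5091 -0.1067  0.1826] yaw x -4.2877463916985885 F [ 0.6056  0.405  -0.2099] open -0.001 q [-0.4021 -0.034   1.9784  0.0008  1.1979 -0.3276]
```

View pics/e1.png

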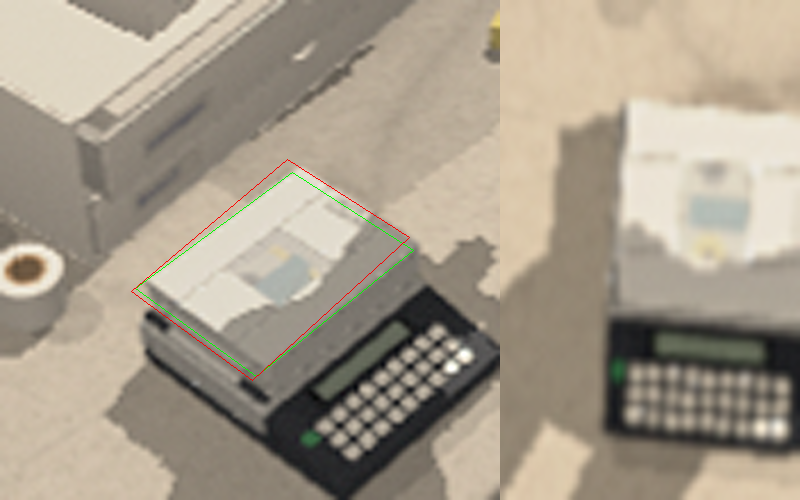

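View pics/e1t.png

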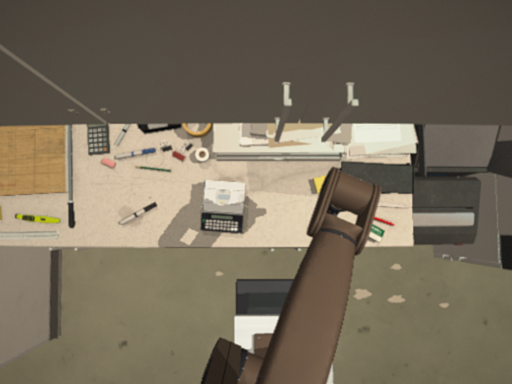

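The cover still lies on the shut outline (green, right-hand corner at (413,248)) more than a second after release, and the bystanders are where they were. Handing in.

```bash
python3 -c "
from station import arm
print(arm.close_job())"
```

```text
the job is handed in; nothing more can be done
None
```

The label cassette is loaded and the cover is shut on its catch. I handed the job in at about 24 s.

- **Cassette:** it went in with the yellow stripe on the catch side. It passed the clips at about 4 N and reached hard contact at 6 N. The reported fingertip height was 0.0194 m, against 0.0195 m worked out for fully home.
- **Cover:** I swung it over with the fingers shut and pressed it down the catch. The vertical force reached 8.7 N, then fell to 3.1 N with a 2 mm jump. A last press of 7.8 N met a hard rest. The highest total wrist force I read was about 10.4 N, sideways push included.
- **Last pictures:** more than a second after I let go, the cover still lay on its shut outline. In the top picture the marker and label roll were where they started. The sticky notes and ball pen were partly behind the arm, which never went near them. The robot was touching nothing.
- **What disagreed:** the pictures put the real fingertips about 17–18 mm above the reported tip. The first try at gripping therefore closed on air above the rib. I went lower and gripped again without disturbing anything, and used that offset for the cover moves.

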